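# Refit the cover on the sloping housing and bolt it

## Task

Put the loose cover plate back on the sloping face of the grey instrument housing, both holes over the two dowels, lying flat against the face with its tongue between the bolt and the keeper. Then slide the bolt across over the tongue, as far as it goes, so that its tip is all the way through the keeper. Leave the bottle, the timer and the petri dish where they stand.

Things in the scene. Friction and masses are not known exactly. Their poses are not given: they have to be found in the camera images.
- face: Sloping face (146 x 180 mm) of a fixed grey wedge-shaped housing, tilted 25 degrees from level towards the robot. Origin on the face midway between the dowels, 56 mm above the table; x up the slope (lower edge -62, upper edge +84 mm), y left along the face, z straight out of it. The seated cover has these same axes. The bolt lies along y at x = +60 mm, 12 mm out.
- dowel_left (a point): Foot, on the face, of the left (+y) steel dowel: 8 mm thick, 18 mm high, the top 6 mm tapered to 3 mm. It stands square to the sloping face, 45 mm from the face's origin. Axes as those of the face.
- dowel_right (a point): The same for the right (-y) dowel, 90 mm from the other.
- guide (a point): Middle of the bolt's two fixed steel guide blocks, on the bolt's line; they span y = -10 to +16 mm of the face and are 20 mm high. The cover's tongue goes flat on the face between these and the keeper, under the bolt's path (6 mm free on each side). Axes as those of the face.
- cover_grip (a point): Middle of the upright rib of the loose aluminium cover (150 g), 32 mm above its underside. Plate 80 (x) x 120 (y) x 6 mm; a tongue 18 mm wide projects 30 mm past its +x edge, middle at y = -25 mm. Rib: at the plate's middle, 12 mm thick (x), 36 mm long (y), top 46 mm above the underside. Axes: x to the tongue, z up. Starts flat on the table, rib up.
- hole_left (a point): Centre of the cover's left (+y) hole at its underside, 45 mm from the middle of the plate; 12 mm wide, right through. Belongs over dowel_left.
- hole_right (a point): The same for the right (-y) hole; belongs over dowel_right.
- bolt (a joint): Travel in m of the bolt (steel rod 8 mm thick): 0 drawn back, 0.054 the hard stop with the tip 2 mm out beyond the keeper's far side. It starts within 10 mm of 0. It slides along the face's -y, needs about 3 N and stays where it is left.
- bolt_knob (a point): On the bolt's upright dark knob (12 mm thick, square to the face), 32 mm out of the face and 10 mm below its top; the knob is thick and clear from 22 to 42 mm out of the face. Moves with the bolt: at y = +78 mm of the face when drawn back, +24 mm when home. Axes as those of the face.
- keeper (a point): Middle of the keeper's opening (a steel arch 20.5 mm high, opening 13 mm wide, spanning y = -52 to -40 mm of the face), on the bolt's line, 12 mm out of the face. Axes as those of the face.
- bottle: Small reagent bottle with blue cap, 47 mm across, 98 mm tall, to the left of the work; origin under its middle. To be left alone.
- timer: White bench timer, 25 x 66 x 60 mm, near the front edge of the table, to the right; origin under its middle. To be left alone.
- dish: Petri dish, 60 mm across, 15 mm tall, near the front edge of the table; origin under its middle. To be left alone.

How it is judged (in metres and radians):
On the way, in this order (a step that is already met when the one before it is completed fails the run):
1. the cover lies flat on the face with both holes over their dowels, the bolt still back (distance between hole_left and dowel_left below 0.004 m and distance between hole_right and dowel_right below 0.004 m and angle between the z axis of cover_grip and the z axis of face, either way round below 0.05 rad and value of joint bolt below 0.02 m), for 0.2 s.
2. the bolt is across, its tip through the keeper (value of joint bolt above 0.051 m), for 0.2 s.
At the end, for the whole second after the job is handed in: Each hole of the cover (centre, at the underside) is within 4 mm of the foot of its own dowel, the cover is flat on the face within 0.05 rad, and the bolt stands within 3 mm of its hard stop (travel over 51 of 54 mm), its tip through the keeper (distance between hole_left and dowel_left below 0.004 m and distance between hole_right and dowel_right below 0.004 m and angle between the z axis of cover_grip and the z axis of face, either way round below 0.05 rad and value of joint bolt above 0.051 m); the robot touches nothing.
It fails at once if a bystander (bottle, timer or petri dish) is moved more than 20 mm (distance of any of bottle, timer, dish from where it was at the start of the episode above 0.02 m).
It also fails if it takes over 50 s, if anything falls off the work surface, if the arm or the gripper's body presses on something with over 40 N, if the wrist force passes 120 N, or if a joint passes its speed limit or range.

## Robot

A 7-joint arm with a two-finger parallel gripper is mounted at the origin on a cart in front of the work surface, level with it; the furniture and walls round the work are solid. World frame = base frame: x ahead of the robot, y to its left, z up, the work surface at z = 0. Lengths are in mm, angles in rad, forces in N, time in s.
With the tool pointing down it reaches from about 400 to 875 mm from the base axis. Payload 4.4 kg.
Tool frame: the origin (TCP) lies between the finger pads; the fingertips stand 22 mm ahead of it and the grasp point (between the pads) lies 3 mm ahead of it; z points along the fingers, y is the line along which they close (so a half turn about z gives the same grasp; the last joint's range is limited). The gripper opens to 85 mm and grips with 20 to 120 N. Pads are 22 mm wide; open, the fingers measure 114 mm over their backs; the gripper's body (76 mm by 85 mm) begins 54 mm behind the grasp point. The pads swing forward as they close: fully open they stand 13 mm farther back than shut.
Start: joints at [-1.334, 0.628, 0.038, 1.517, -0.027, 0.996, -0.02], TCP at [193.803, 620.45, 253.313] pointing down, gripper open.
Joint ranges: [-3.06, 3.06], [-0.37, 2.12], [-1.25, 1.32], [0.18, 2.47], [-1.1, 4.24], [0.23, 1.98], [-2.94, 2.94]. Speed limits (rad/s): [2.57, 2.57, 3.14, 3.14, 3.14, 3.14, 3.14].

## Interface

Orientations are given as [roll, pitch, yaw] about the fixed x, y, z axes, in that order (R = Rz(yaw) Ry(pitch) Rx(roll)).
In Python, from cell import ctrl gives the robot as it stands.
- The arm moves only by the tool step_arm, never from a script. Its argument "plan" is a list of rows, each an object of numbers: "dx", "dy", "dz": the shift along the tool's x, y, z scaled (see below); "ax", "ay", "az": the turn, a rotation vector about the tool's x, y, z scaled (see below); "gripper": the opening, from 0 (shut) to 1 (fully open). A call has 1 to 20 rows; each row shifts and turns the commanded pose from where the row before left it, along the tool's axes as they then stand; what a row does not reach is not made up. The controller multiplies each number of a shift by 0.3 m and each number of a turn by 90 degrees. A row lasts 1/8 s, in which the tool goes at most 62.5 mm and 10.7 degrees, less where a joint would pass 70% of its speed; a pose out of reach is approached as far as the arm can. A call with a number of a shift or a turn outside -1 to 1 is refused whole. A call with a gripper value outside its range is refused whole. The fingers move at their own pace and stop on an object; the grip force is fixed at half the most. Time passes only in rows, so rows that do not move let the fingers close. It gives the time, the measured TCP pose, the force, the opening and the grip force at its end, in the units of the state.
- ctrl.read_state(): the state, without advancing time (a new reading comes with each control period).
- ctrl.get_image(name): name is "scene" or "top" or "wrist"; returns a dict with "color" (384x512x3 uint8, red, green, blue), "range_z" (384x512 float32, mm along the optical axis (not along the pixel's ray), 0 where there is no reading), "fx", "fy", "cx", "cy" (pixels), "k1" (the pictures are not rectified: a ray, as slopes to the right and down, at radius r is drawn at 1 + k1 r^2 times it, then the intrinsics apply), "T" (4x4, takes a point from camera to world coordinates); the wrist camera has in their place "T_tool_cam" (4x4, takes a point from camera to tool coordinates, whose origin is the TCP and whose axes are the flange's). Camera axes: x right, y down, z forward; pixel columns grow to the right and rows downward; lengths in mm; the calibration is good to about 2 mm. A picture is of the moment at which its call begins: read the wrist's pose just before it.
- ctrl.finish_job(): hands the job in; it is judged then, once.
The state is a dict: "clock": time; "qpos": joint angles; "qd": joint speeds; "tau": joint torques, N m; "eef_pos": TCP position; "tool_rot": TCP orientation; "force": force on the tool from outside, world axes, zero at the start; "torque": the same for the moment, N m; "width": finger opening in mm; "gripper_force": force on a finger pad.
Only numpy, scipy, OpenCV 4.12 (cv2) and the standard library are available. Lean on these libraries where they do the work, as an engineer would, in place of code of your own. Each camera call takes 0.05 s, during which the arm holds its last target. There are 200 camera calls.

## Working session

There is one attempt and no reset: what is moved stays moved. The work goes in short steps, Python scripts to look and compute and a tool call to move; the robot and the scene stay as the last step left them, time stands still between calls to the robot, and variables do not carry over. Pictures are saved under pics/ and viewed, at most 10 in all, crops included, and the job is handed in when it is done.

Besides the shell and the picture viewer there is one more tool, called by a JSON object that holds its "fn" and its "kwargs". step_arm: Moves the arm, as the interface text tells. Shifts and turns lie within -1 to 1; 1 stands for 0.3 m of shift or 90 degrees of turn. Its arguments: {"type":"object","properties":{"plan":{"type":"array"}},"required":["plan"]}

```bash
mkdir -p pics; ls; cat > h.py <<'E'
import numpy as np, cv2
from scipy.spatial.transform import Rotation as R
from cell import ctrl
def pose(s=None):
    s=s or ctrl.read_state(); T=np.eye(4); T[:3,:3]=R.from_euler('xyz',s['tool_rot']).as_matrix(); T[:3,3]=s['eef_pos']; return T
def grab(n):
    P=pose(); im=ctrl.get_image(n)
    im['W']=np.array(im['T']) if 'T' in im else P@np.array(im['T_tool_cam'])
    return im
def rays(im,uv):
    uv=np.asarray(uv,float).reshape(-1,2)
    d=np.c_[(uv[:,0]-im['cx'])/im['fx'],(uv[:,1]-im['cy'])/im['fy']]; s=d.copy()
    for _ in range(20): s=d/(1+im['k1']*(s**2).sum(1,keepdims=True))
    return np.c_[s,np.ones(len(s))]
def pts(im,uv):   # using range
    uv=np.asarray(uv,float).reshape(-1,2); z=im['range_z'][uv[:,1].round().astype(int),uv[:,0].round().astype(int)]
    return (rays(im,uv)*z[:,None])@im['W'][:3,:3].T+im['W'][:3,3]
def cloud(im):
    h,w=im['range_z'].shape; u,v=np.meshgrid(np.arange(w),np.arange(h))
    return pts(im,np.c_[u.ravel(),v.ravel()]).reshape(h,w,3)
def plane(im,uv,n,c): # n.x=c
    d=rays(im,uv)@im['W'][:3,:3].T; o=im['W'][:3,3]
    return o+d*((c-o@n)/(d@n))[:,None]
def save(im,name,k=1): cv2.imwrite('pics/'+name,cv2.resize(im['color'][:,:,::-1],None,fx=k,fy=k))
E
python3 - <<'E'
from h import *
print(ctrl.read_state())
for n in('scene','top'):
    im=grab(n); save(im,n+'0.png',1.5); print(n,im['W'].round(2).tolist(),im['fx'],im['k1'],(im['range_z']>0).mean())
E
```

```text
pics
{'clock': 0.0, 'qpos': array([-1.33381425,  0.62931337,  0.03843392,  1.51836782, -0.02698974,
        0.99630224, -0.02002849]), 'qd': array([-5.35506836e-04,  2.82180453e-04,  9.94553227e-04,  1.57321657e-03,
        2.40505426e-05, -1.37704013e-04, -7.93959981e-04]), 'tau': array([-7.37405189e-04, -5.63406944e+01,  1.22652300e+00, -1.93435371e+01,
        1.11550838e-02,  1.08868699e-02, -7.66978502e-06]), 'eef_pos': array([193.61143836, 619.88572664, 252.41019643]), 'tool_rot': array([-3.13971985e+00,  2.70056782e-05,  2.83879421e+00]), 'force': array([ 0.13236704, -0.35072741,  0.0900529 ]), 'torque': array([-0.01470249,  0.02855075,  0.00505878]), 'gripper_force': 0.0, 'width': 85.13794489984532}
scene [[0.51, -0.64, 0.57, -138.89], [-0.86, -0.39, 0.33, -421.47], [0.01, -0.66, -0.75, 927.79], [0.0, 0.0, 0.0, 1.0]] 452.54411441941323 -0.06771954809457226 0.9960988362630209
top [[0.01, -0.99, 0.11, 364.81], [-1.0, -0.0, 0.02, -57.19], [-0.02, -0.11, -0.99, 1251.78], [0.0, 0.0, 0.0, 1.0]] 458.58673943776205 -0.1418716602203109 0.9959513346354166
```

View pics/scene0.png

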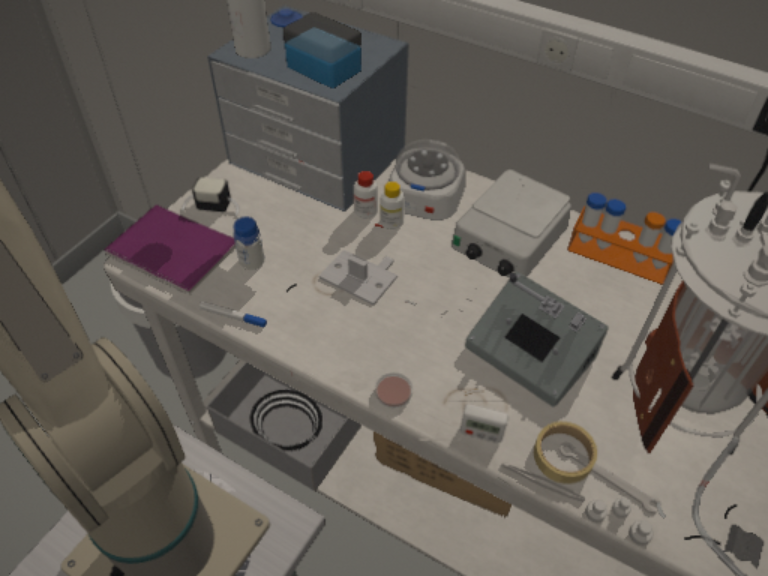

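View pics/top0.png

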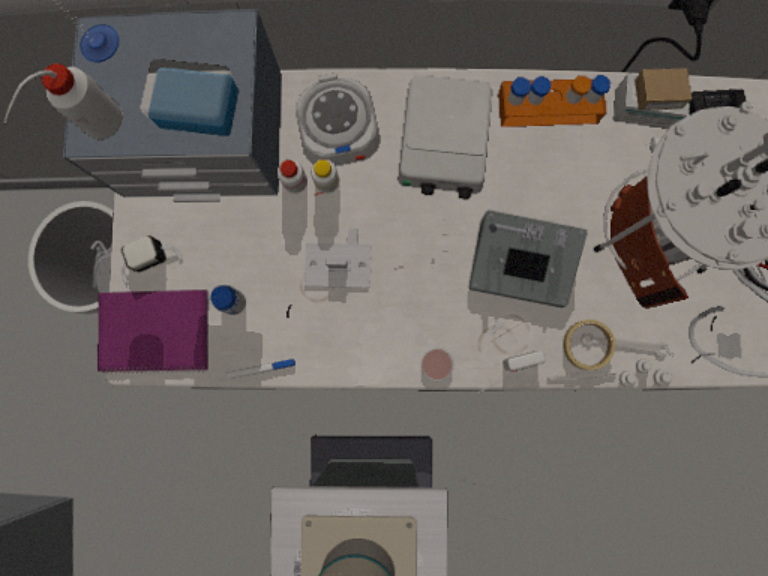

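The scene view shows the housing at (540,335) with the knob at (513,280), and the cover at (358,270) with its tongue to the upper right. In the top view the cover is at (338,266) with its tongue at (353,237), pointing away from the robot. The housing there is at (528,258), the bottle at (224,297), the dish at (437,364) and the timer at (523,360).

```bash
python3 - <<'E'
from h import *
np.set_printoptions(precision=1,suppress=True)
for n in('top','scene'):
    im=grab(n); C=cloud(im); Z=C[:,:,2]
    print(n,'objs:')
    bx={'top':dict(cover=(195,240,145,200),house=(305,140,398,210)),'scene':dict(cover=(205,165,270,205),house=(300,180,410,275))}[n]
    for k,(a,b,c,d) in bx.items():
        S=C[b:d,a:c].reshape(-1,3)
        print(k,'table z',np.median(S[S[:,2]<4,2]),'max',S[:,2].max())
    # house face: fit plane (RANSAC-ish) to points with z 25..95
    a,b,c,d=bx['house']; S=C[b:d,a:c].reshape(-1,3); S=S[(S[:,2]>25)&(S[:,2]<95)]
    rng=np.random.default_rng(0); best=None
    for _ in range(300):
        p=S[rng.choice(len(S),3,0)]; nn=np.cross(p[1]-p[0],p[2]-p[0]); nn/=np.linalg.norm(nn)+1e-9
        if abs(nn[2])<.8: continue
        m=abs((S-p[0])@nn)<2
        if best is None or m.sum()>best.sum(): best=m
    F=S[best]; c0=F.mean(0); nn=np.linalg.svd(F-c0)[2][2]; nn*=np.sign(nn[2])
    print('face',len(F),'n',nn*1000,'tilt',np.degrees(np.arccos(nn[2])),'az',np.degrees(np.arctan2(nn[1],nn[0])),'c',c0)
    # in-face frame
    x=np.array([0,0,1.])-nn[2]*nn; x/=np.linalg.norm(x); y=np.cross(nn,x)
    q=(F-c0)@np.c_[x,y]; r=cv2.minAreaRect(q.astype(np.float32)); print('rect',r,'x',x,'ctr',c0+r[0][0]*x+r[0][1]*y)
    S=C[b:d,a:c].reshape(-1,3); h=(S-c0)@nn; q=(S-c0)@np.c_[x,y]
    m=(h>6)&(h<60)&(abs(q)<95).all(1); print('out pts',np.c_[q[m],h[m]][::max(1,m.sum()//25)])
    # cover plate
    a,b,c,d=bx['cover']
    a,b,c,d=(190,145,262,205) if n=='top' else (200,155,280,210)
    U,V=np.meshgrid(np.arange(a,c),np.arange(b,d)); S=C[b:d,a:c]
    m=(S[:,:,2]>28)&(S[:,:,2]<60); P=S[m]; print('rib',len(P),P.mean(0),P.max(0)); T=P[P[:,2]>P[:,2].max()-5]; print('ribtop',T.mean(0),cv2.minAreaRect(T[:,:2].astype(np.float32)))
    m=((S[:,:,2]>3)&(S[:,:,2]<12)).astype(np.uint8); k,l,st,ce=cv2.connectedComponentsWithStats(m); i=1+st[1:,4].argmax()
    P=S[l==i]; print('plate',len(P),np.median(P[:,2]),cv2.minAreaRect(P[:,:2].astype(np.float32)))
E
```

```text
top objs:
  return _methods._mean(a, axis=axis, dtype=dtype,
  ret = ret.dtype.type(ret / rcount)
Traceback (most recent call last):
ValueError: zero-size array to reduction operation maximum which has no identity
```

```bash
cat > m1.py <<'E'
from h import *
np.set_printoptions(precision=1,suppress=True)
for n in('top','scene'):
    im=grab(n); C=cloud(im)
    a,b,c,d=(305,135,398,212) if n=='top' else (300,178,412,275)
    S0=C[b:d,a:c].reshape(-1,3); S=S0[(S0[:,2]>25)&(S0[:,2]<95)]
    rng=np.random.default_rng(0); best=None
    for _ in range(300):
        p=S[rng.choice(len(S),3,0)]; nn=np.cross(p[1]-p[0],p[2]-p[0]); nn/=np.linalg.norm(nn)+1e-9
        if abs(nn[2])<.8: continue
        m=abs((S-p[0])@nn)<2
        if best is None or m.sum()>best.sum(): best=m
    F=S[best]; c0=F.mean(0); nn=np.linalg.svd(F-c0)[2][2]; nn*=np.sign(nn[2])
    print(n,'face',len(F),'n',nn*1000,'tilt',np.degrees(np.arccos(nn[2])),'az',np.degrees(np.arctan2(nn[1],nn[0])),'c',c0)
    x=np.array([0,0,1.])-nn[2]*nn; x/=np.linalg.norm(x); y=np.cross(nn,x)
    q=(F-c0)@np.c_[x,y]; r=cv2.minAreaRect(q.astype(np.float32)); print('rect',r,'ctr',c0+r[0][0]*x+r[0][1]*y)
    h=(S0-c0)@nn; q=(S0-c0)@np.c_[x,y]-r[0]+[11,0]
    m=(h>8)&(h<60)&(abs(q)<95).all(1); print('out pts',m.sum(),np.c_[q[m],h[m]][::max(1,m.sum()//25)].tolist() if 0 else np.c_[q[m],h[m]][::max(1,m.sum()//25)])
    a,b,c,d=(195,145,262,205) if n=='top' else (200,155,285,210)
    S=C[b:d,a:c]
    T=S[(S[:,:,2]>38)&(S[:,:,2]<60)]; print('ribtop',len(T),T.mean(0),cv2.minAreaRect(T[:,:2].astype(np.float32)))
    m=((S[:,:,2]>3)&(S[:,:,2]<12)).astype(np.uint8); k,l,st,ce=cv2.connectedComponentsWithStats(m); i=1+st[1:,4].argmax()
    P=S[l==i]; print('plate',len(P),np.median(P[:,2]),cv2.minAreaRect(P[:,:2].astype(np.float32)))
    print('table',np.median(C[250:255,200:215,2] if n=='top' else C[195:205,270:290,2]))
    for nm,uv in dict(top=dict(bottle=(149,197),dish=(291,243),timer=(349,240)),scene=dict(bottle=(164,150),dish=(262,258),timer=(324,274)))[n].items(): print(nm,pts(im,uv)[0])
E
python3 m1.py
```

```text
top face 2010 n [-421.5   81.6  903.2] tilt 25.422422193806145 az 169.0433000128734 c [ 559.  -297.3   60.5]
rect ((-0.354034423828125, 1.2676239013671875), (181.22242736816406, 146.25636291503906), 89.33782196044922) ctr [ 559.  -296.    60.3]
out pts 192 [[ 66.4  77.6  14.3]
 [ 66.3  67.2  16.6]
 [ 65.3  70.3  26.3]
 [ 65.7  51.   11.5]
 [ 61.1  66.1  16.5]
 [ 64.7  48.5  16.6]
 [ 61.5  77.9  39.3]
 [ 62.   53.5  20.5]
 [ 64.6  35.4  16.1]
 [ 69.   12.7  15.4]
 [ 59.5  44.5  14.1]
 [ 63.3  27.1  15. ]
 [ 68.   10.4  20.3]
 [ 60.3  31.9  17.8]
 [ 65.1  15.3  23.8]
 [ 68.1 -11.4  13.9]
 [ 63.3   0.8  15.3]
 [ 59.1   4.7  12.4]
 [ 68.6 -40.4  13.8]
 [ 57.1  10.3  19.7]
 [ 69.7 -49.4  21.8]
 [ 66.5 -44.6  23.6]
 [ 63.8 -45.4  22.8]
 [ 61.6 -51.8  19.3]
 [ 55.1 -42.4  22.6]
 [  5.6  47.7   9. ]
 [ -1.7  46.3  11.5]
 [  0.5 -44.3  12.8]]
ribtop 65 [556.3  40.4  46.1] ((556.3855590820312, 41.06140899658203), (11.57492446899414, 34.3515739440918), 0.41336590051651)
plate 1136 6.5056997022602445 ((568.3041381835938, 48.10858154296875), (119.83490753173828, 140.06265258789062), 4.75693035125
[... 610 characters left out ...]
9.2  24.7  15.4]
 [ 60.   16.2  19.5]
 [ 64.4   8.2  14.3]
 [ 62.6   3.7  18.2]
 [ 61.    2.8  16.2]
 [ 60.    2.5  11.8]
 [ 61.2  -8.7  19.6]
 [ 53.4  -4.8   9.9]
 [ 68.7 -42.9  20.1]
 [  3.9  47.5  15.5]
 [  2.2  46.6  13.5]
 [ 64.7 -51.1  21.3]
 [ 61.6 -50.4  20.4]
 [ 53.1 -42.   12.4]
 [ 52.9 -50.4  12. ]
 [ -0.8 -42.5  14.6]]
ribtop 65 [553.2  40.8  43.9] ((555.4279174804688, 40.589256286621094), (36.0771369934082, 15.658379554748535), 87.15164184570312)
plate 798 5.719518209008811 ((568.628173828125, 42.577392578125), (123.29690551757812, 113.09030151367188), 89.42797088623047)
table -0.3866675945261022
bottle [482.5 227.   99.1]
dish [ 374.8 -138.2   14.9]
timer [ 384.8 -290.3   58.8]
```

```bash
cat >> h.py <<'E'
def Tm(p,rpy):
    T=np.eye(4); T[:3,:3]=R.from_euler('xyz',rpy).as_matrix(); T[:3,3]=p; return T
def plan(A,B,n):
    w=R.from_matrix(A[:3,:3].T@B[:3,:3]).as_rotvec()/n; st=(B[:3,3]-A[:3,3])/n; C=A.copy(); out=[]
    for i in range(n):
        s=C[:3,:3].T@(A[:3,3]+st*(i+1)-C[:3,3])/300; a=w/(np.pi/2); s=s.round(3); a=a.round(3)
        out.append(np.r_[s,a]); C[:3,3]+=C[:3,:3]@(s*300); C[:3,:3]=C[:3,:3]@R.from_rotvec(a*np.pi/2).as_matrix()
    for o in out: print(o.round(3).tolist())
    print('max row mm',np.linalg.norm(st),'deg',np.degrees(np.linalg.norm(w)))
    return C
E
python3 - <<'E'
from h import *
im=ctrl.get_image('wrist'); print(np.array(im['T_tool_cam']).round(2).tolist(),im['fx'])
plan(pose(),Tm([540,42,250],[np.pi,0,np.pi/2]),13)
E
```

```text
[[0.0, -0.95, -0.3, 76.87], [1.0, 0.0, 0.0, 0.54], [-0.0, -0.3, 0.95, -120.14], [0.0, 0.0, 0.0, 1.0]] 266.8051239434449
[-0.129, -0.115, 0.001, -0.0, 0.0, 0.062]
[-0.14, -0.102, 0.001, -0.0, 0.0, 0.062]
[-0.148, -0.088, 0.001, -0.0, 0.0, 0.062]
[-0.157, -0.073, 0.0, -0.0, 0.0, 0.062]
[-0.163, -0.057, 0.001, -0.0, 0.0, 0.062]
[-0.168, -0.042, 0.001, -0.0, 0.0, 0.062]
[-0.171, -0.025, 0.001, -0.0, 0.0, 0.062]
[-0.172, -0.008, 0.001, -0.0, 0.0, 0.062]
[-0.173, 0.009, 0.001, -0.0, 0.0, 0.062]
[-0.171, 0.026, 0.0, -0.0, 0.0, 0.062]
[-0.168, 0.042, 0.001, -0.0, 0.0, 0.062]
[-0.162, 0.058, 0.001, -0.0, 0.0, 0.062]
[-0.157, 0.073, 0.001, -0.0, 0.0, 0.062]
max row mm 51.84834765229652 deg 5.588467690363383
```

{"fn": "step_arm", "kwargs": {"plan": [{"dx":-0.129,"dy":-0.115,"dz":0,"az":0.062,"gripper":1},{"dx":-0.14,"dy":-0.102,"dz":0,"az":0.062,"gripper":1},{"dx":-0.148,"dy":-0.088,"dz":0,"az":0.062,"gripper":1},{"dx":-0.157,"dy":-0.073,"dz":0,"az":0.062,"gripper":1},{"dx":-0.163,"dy":-0.057,"dz":0,"az":0.062,"gripper":1},{"dx":-0.168,"dy":-0.042,"dz":0,"az":0.062,"gripper":1},{"dx":-0.171,"dy":-0.025,"dz":0,"az":0.062,"gripper":1},{"dx":-0.172,"dy":-0.008,"dz":0,"az":0.062,"gripper":1},{"dx":-0.173,"dy":0.009,"dz":0,"az":0.062,"gripper":1},{"dx":-0.171,"dy":0.026,"dz":0,"az":0.062,"gripper":1},{"dx":-0.168,"dy":0.042,"dz":0,"az":0.062,"gripper":1},{"dx":-0.162,"dy":0.058,"dz":0,"az":0.062,"gripper":1},{"dx":-0.157,"dy":0.073,"dz":0,"az":0.062,"gripper":1},{"gripper":1},{"gripper":1}]}}

```text
invalid input
```

```bash
python3 - <<'E'
from h import *
np.set_printoptions(precision=2,suppress=True)
s=ctrl.read_state(); print(s['clock'],s['eef_pos'],s['tool_rot'],np.abs(s['qd']).max(),s['qpos'])
im=grab('wrist'); save(im,'w1.png',1.5)
C=cloud(im); Z=C[:,:,2]
T=C[(Z>38)&(Z<60)&(abs(C[:,:,1]-40)<60)]; print('rib',T.mean(0),cv2.minAreaRect(T[:,:2].astype(np.float32)))
m=((Z>3)&(Z<12)).astype(np.uint8); k,l,st,ce=cv2.connectedComponentsWithStats(m); i=1+st[1:,4].argmax(); P=C[l==i]
print('plate',len(P),np.median(P[:,2]),cv2.minAreaRect(P[:,:2].astype(np.float32)),P.min(0),P.max(0))
E
```

```text
0.3 [193.74 620.28 253.  ] [-3.14 -0.    2.84] 0.00271548398746513 [-1.33  0.63  0.04  1.52 -0.03  1.   -0.02]
rib [nan nan nan] ((0.0, 0.0), (0.0, 0.0), 0.0)
plate 1891 10.901798533439717 ((394.9332580566406, 451.004150390625), (89.68883514404297, 85.02155303955078), 6.7894673347473145) [351.45 406.1    3.04] [443.71 491.34  12.  ]<stdin>:6: RuntimeWarning: Mean of empty slice.
  ret = um.true_divide(
```

View pics/w1.png

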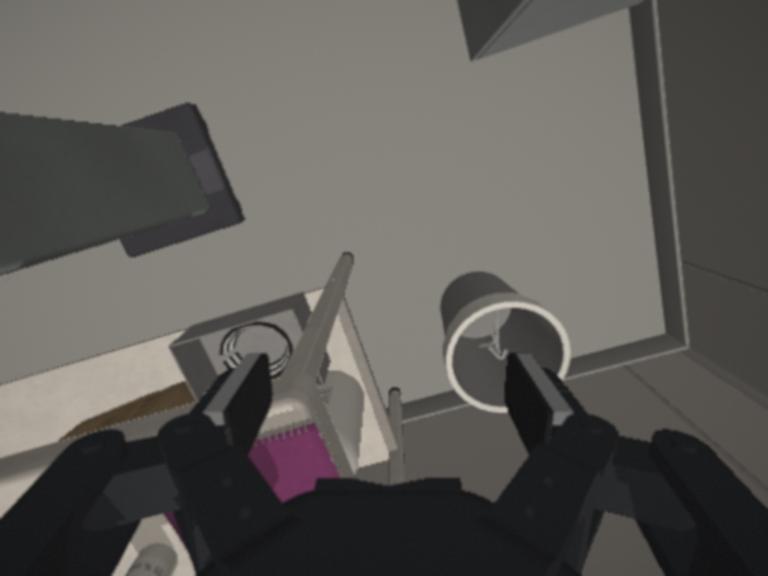

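The picture only shows the start view: the move was refused, so the arm is still beside the table. The rows probably need all seven numbers, so I'll resend them complete.

{"fn": "step_arm", "kwargs": {"plan": [{"dx":-0.129,"dy":-0.115,"dz":0.0,"ax":0.0,"ay":0.0,"az":0.062,"gripper":1.0},{"dx":-0.14,"dy":-0.102,"dz":0.0,"ax":0.0,"ay":0.0,"az":0.062,"gripper":1.0},{"dx":-0.148,"dy":-0.088,"dz":0.0,"ax":0.0,"ay":0.0,"az":0.062,"gripper":1.0},{"dx":-0.157,"dy":-0.073,"dz":0.0,"ax":0.0,"ay":0.0,"az":0.062,"gripper":1.0},{"dx":-0.163,"dy":-0.057,"dz":0.0,"ax":0.0,"ay":0.0,"az":0.062,"gripper":1.0},{"dx":-0.168,"dy":-0.042,"dz":0.0,"ax":0.0,"ay":0.0,"az":0.062,"gripper":1.0},{"dx":-0.171,"dy":-0.025,"dz":0.0,"ax":0.0,"ay":0.0,"az":0.062,"gripper":1.0},{"dx":-0.172,"dy":-0.008,"dz":0.0,"ax":0.0,"ay":0.0,"az":0.062,"gripper":1.0},{"dx":-0.173,"dy":0.009,"dz":0.0,"ax":0.0,"ay":0.0,"az":0.062,"gripper":1.0},{"dx":-0.171,"dy":0.026,"dz":0.0,"ax":0.0,"ay":0.0,"az":0.062,"gripper":1.0},{"dx":-0.168,"dy":0.042,"dz":0.0,"ax":0.0,"ay":0.0,"az":0.062,"gripper":1.0},{"dx":-0.162,"dy":0.058,"dz":0.0,"ax":0.0,"ay":0.0,"az":0.062,"gripper":1.0},{"dx":-0.157,"dy":0.073,"dz":0.0,"ax":0.0,"ay":0.0,"az":0.062,"gripper":1.0},{"dx":0.0,"dy":0.0,"dz":0.0,"ax":0.0,"ay":0.0,"az":0.0,"gripper":1.0}]}}

```text
clock: 2.1
eef_pos: [541.8, 37.1, 253.6]
tool_rot: [3.139, 0.003, 1.565]
force: [-0.5, -0.3, 0.3]
width: 85.6
gripper_force: 0.0
```

```bash
python3 - <<'E'
from h import *
np.set_printoptions(precision=2,suppress=True)
s=ctrl.read_state(); print(s['clock'],s['eef_pos'],s['tool_rot'],np.abs(s['qd']).max(),s['qpos'])
im=grab('wrist'); save(im,'w2.png',1.5)
C=cloud(im); Z=C[:,:,2]
T=C[(Z>38)&(Z<60)&(abs(C[:,:,1]-40)<60)]; print('rib',len(T),T.mean(0),cv2.minAreaRect(T[:,:2].astype(np.float32)))
m=((Z>3)&(Z<12)).astype(np.uint8); k,l,st,ce=cv2.connectedComponentsWithStats(m); i=1+st[1:,4].argmax(); P=C[l==i]
print('plate',len(P),np.median(P[:,2]),cv2.minAreaRect(P[:,:2].astype(np.float32)),P.min(0),P.max(0))
E
```

```text
2.1 [541.77  37.13 253.65] [3.14 0.   1.56] 0.07430438388688587 [-0.4   0.5   0.42  1.83 -0.26  0.86  0.13]
rib 1565 [706.3   47.36  48.72] ((658.49853515625, 31.128978729248047), (218.83786010742188, 120.14642333984375), 4.700971603393555)
plate 4685 5.639653600022939 ((570.64306640625, 42.51902770996094), (120.21141815185547, 109.28079223632812), 88.79490661621094) [514.8  -17.46   3.05] [624.61 103.22  11.72]
```

View pics/w2.png

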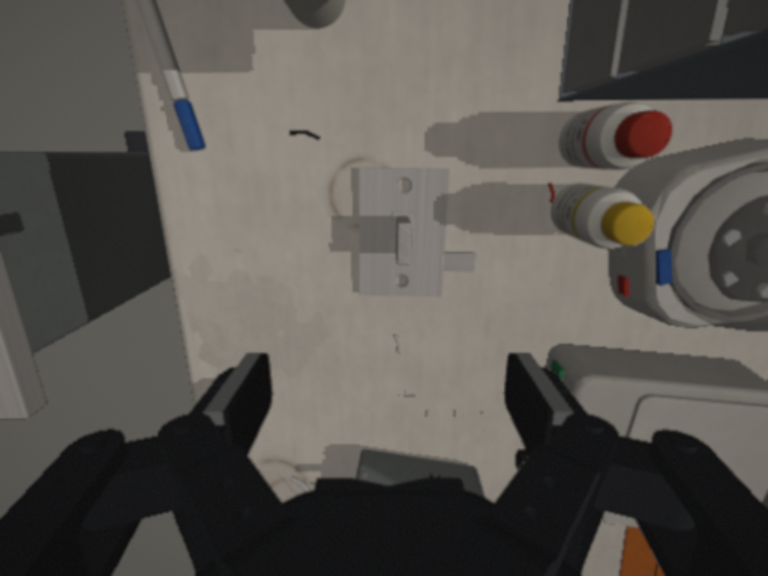

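The cover is at about (400,232), its holes at (404,185) and (402,280), and its tongue at (460,261). I'll refine it from the hole pixels and the rib.

```bash
python3 - <<'E'
from h import *
np.set_printoptions(precision=2,suppress=True)
im=grab('wrist'); C=cloud(im); Z=C[:,:,2]
g=cv2.cvtColor(im['color'],cv2.COLOR_RGB2GRAY).astype(float)
hs=[]
for u,v in((269.5,123.5),(268,187)):
    r=6;a,b=int(u)-r,int(v)-r; p=g[b:b+2*r+1,a:a+2*r+1]; w=np.clip(np.median(p)-12-p,0,None); Y,X=np.mgrid[b:b+2*r+1,a:a+2*r+1]
    uv=[(w*X).sum()/w.sum(),(w*Y).sum()/w.sum()]; q=plane(im,uv,np.array([0,0,1.]),5.)[0]; hs.append(q); print(uv,q)
d=hs[0]-hs[1]; print('dist',np.linalg.norm(d),'mid',(hs[0]+hs[1])/2,'yaw',np.degrees(np.arctan2(-d[0],d[1])))
m=(Z>42)&(Z<52)&(abs(C[:,:,1]-40)<40)&(abs(C[:,:,0]-556)<30); T=C[m]; print('rib',len(T),T.mean(0),cv2.minAreaRect(T[:,:2].astype(np.float32)))
c,_=cv2.findContours(((Z>3)&(Z<12)).astype(np.uint8),0,2); 
top=(556.2,41.5,35)
E
```

```text
[np.float64(273.0911062906724), np.float64(125.1995661605206)] [559.96  89.58   5.  ]
[np.float64(269.96753246753246), np.float64(189.7922077922078)] [556.85  -1.88   5.  ]
dist 91.51720839327201 mid [558.4   43.85   5.  ] yaw -1.9453815996550603
rib 269 [555.12  43.93  45.31] ((555.373046875, 43.142677307128906), (11.52364444732666, 36.33413314819336), 0.4890117049217224)
```

```bash
python3 - <<'E'
from h import *
s=ctrl.read_state(); print(s['eef_pos'],s['tool_rot'],abs(s['qd']).max())
A=pose(s); plan(A,Tm([555.4,43,80],[np.pi,0,1.556]),4)
E
```

```text
[539.75578998  42.10635727 253.10382881] [-3.14087163e+00 -4.79475276e-04  1.57222465e+00] 0.030959307140455253
[0.001, 0.013, 0.144, -0.0, -0.0, 0.003]
[0.0, 0.013, 0.144, -0.0, -0.0, 0.003]
[0.001, 0.013, 0.145, -0.0, -0.0, 0.003]
[0.001, 0.014, 0.144, -0.0, -0.0, 0.003]
max row mm 43.45290227227796 deg 0.23273419362138867
```

{"fn": "step_arm", "kwargs": {"plan": [{"dx":0.001,"dy":0.013,"dz":0.144,"ax":0.0,"ay":0.0,"az":0.003,"gripper":1.0},{"dx":0.001,"dy":0.013,"dz":0.144,"ax":0.0,"ay":0.0,"az":0.003,"gripper":1.0},{"dx":0.001,"dy":0.013,"dz":0.144,"ax":0.0,"ay":0.0,"az":0.003,"gripper":1.0},{"dx":0.001,"dy":0.013,"dz":0.144,"ax":0.0,"ay":0.0,"az":0.003,"gripper":1.0},{"dx":0.0,"dy":0.0,"dz":0.1,"ax":0.0,"ay":0.0,"az":0.0,"gripper":1.0},{"dx":0.0,"dy":0.0,"dz":0.05,"ax":0.0,"ay":0.0,"az":0.0,"gripper":1.0},{"dx":0.0,"dy":0.0,"dz":0.0,"ax":0.0,"ay":0.0,"az":0.0,"gripper":1.0},{"dx":0.0,"dy":0.0,"dz":0.0,"ax":0.0,"ay":0.0,"az":0.0,"gripper":1.0},{"dx":0.0,"dy":0.0,"dz":0.0,"ax":0.0,"ay":0.0,"az":0.0,"gripper":1.0}]}}

```text
clock: 3.32
eef_pos: [556.4, 43.4, 36.7]
tool_rot: [3.139, -0.0, 1.554]
force: [-0.7, -0.2, 0.7]
width: 85.3
gripper_force: 0.0
```

{"fn": "step_arm", "kwargs": {"plan": [{"dx":0.0,"dy":-0.002,"dz":0.004,"ax":0.0,"ay":0.0,"az":0.0,"gripper":0.0},{"dx":0.0,"dy":0.0,"dz":0.0,"ax":0.0,"ay":0.0,"az":0.0,"gripper":0.0},{"dx":0.0,"dy":0.0,"dz":0.0,"ax":0.0,"ay":0.0,"az":0.0,"gripper":0.0},{"dx":0.0,"dy":0.0,"dz":0.0,"ax":0.0,"ay":0.0,"az":0.0,"gripper":0.0},{"dx":0.0,"dy":0.0,"dz":0.0,"ax":0.0,"ay":0.0,"az":0.0,"gripper":0.0},{"dx":0.0,"dy":0.0,"dz":0.0,"ax":0.0,"ay":0.0,"az":0.0,"gripper":0.0},{"dx":0.0,"dy":0.0,"dz":0.0,"ax":0.0,"ay":0.0,"az":0.0,"gripper":0.0},{"dx":0.0,"dy":0.0,"dz":0.0,"ax":0.0,"ay":0.0,"az":0.0,"gripper":0.0}]}}

```text
clock: 4.32
eef_pos: [555.1, 43.2, 34.4]
tool_rot: [3.141, -0.0, 1.554]
force: [0.1, -1.2, 3.9]
width: 11.3
gripper_force: 59.1
```

{"fn": "step_arm", "kwargs": {"plan": [{"dx":0.0,"dy":0.0,"dz":-0.05,"ax":0.0,"ay":0.0,"az":0.0,"gripper":0.0},{"dx":0.0,"dy":0.0,"dz":-0.15,"ax":0.0,"ay":0.0,"az":0.0,"gripper":0.0},{"dx":0.0,"dy":0.0,"dz":-0.15,"ax":0.0,"ay":0.0,"az":0.0,"gripper":0.0},{"dx":0.0,"dy":0.0,"dz":-0.15,"ax":0.0,"ay":0.0,"az":0.0,"gripper":0.0},{"dx":0.0,"dy":0.0,"dz":-0.15,"ax":0.0,"ay":0.0,"az":0.0,"gripper":0.0},{"dx":0.0,"dy":0.0,"dz":-0.15,"ax":0.0,"ay":0.0,"az":0.0,"gripper":0.0},{"dx":0.0,"dy":0.0,"dz":0.0,"ax":0.0,"ay":0.0,"az":0.0,"gripper":0.0},{"dx":0.0,"dy":0.0,"dz":0.0,"ax":0.0,"ay":0.0,"az":0.0,"gripper":0.0}]}}

```text
clock: 5.32
eef_pos: [554.0, 43.5, 273.8]
tool_rot: [-3.14, -0.0, 1.554]
force: [-0.3, 0.2, -2.0]
width: 11.3
gripper_force: 58.9
```

```bash
python3 - <<'E'
from h import *
np.set_printoptions(precision=1,suppress=True)
s=ctrl.read_state(); print(s['eef_pos'],s['tool_rot'],s['width'])
im=grab('top'); C=cloud(im)
for y in range(-480,-200,20):
    m=(C[:,:,0]>440)&(C[:,:,0]<680)&(abs(C[:,:,1]-y)<10); print(y,C[m][:,2].max().round(),C[m][C[m][:,2].argmax()],end=' ')
A=pose(s); plan(A,Tm([535,-340,330],[np.pi,0,np.radians(79)]),9)
E
```

```text
[554.   43.5 273.8] [-3.1 -0.   1.6] 11.322252395894942
-480 405.0 [ 645.6 -471.8  404.8] -460 413.0 [ 640.4 -455.1  413. ] -440 412.0 [ 636.  -434.5  412.4] -420 300.0 [ 616.9 -428.8  299.8] -400 94.0 [ 603.  -392.9   93.7] -380 93.0 [ 597.8 -385.    93. ] -360 106.0 [ 589.7 -352.4  106.3] -340 106.0 [ 594.9 -344.8  106.1] -320 104.0 [ 600.2 -311.7  104.1] -300 105.0 [ 599.8 -290.8  105.3] -280 101.0 [ 603.2 -286.5  101.4] -260 99.0 [ 606.2 -268.9   99. ] -240 120.0 [ 599.1 -232.2  119.5] -220 123.0 [ 606.  -226.7  123.1] [-0.142, -0.005, -0.021, -0.0, -0.0, 0.012]
[-0.142, -0.002, -0.021, -0.0, -0.0, 0.012]
[-0.143, 0.001, -0.021, -0.0, -0.0, 0.012]
[-0.142, 0.003, -0.02, -0.0, -0.0, 0.012]
[-0.142, 0.006, -0.021, -0.0, -0.0, 0.012]
[-0.142, 0.009, -0.021, -0.0, -0.0, 0.012]
[-0.141, 0.011, -0.021, -0.0, -0.0, 0.012]
[-0.142, 0.015, -0.021, -0.0, -0.0, 0.012]
[-0.141, 0.016, -0.021, -0.0, -0.0, 0.012]
max row mm 43.11799744925714 deg 1.116116000750728
```

{"fn": "step_arm", "kwargs": {"plan": [{"dx":-0.14,"dy":-0.005,"dz":-0.02,"ax":0.0,"ay":0.0,"az":0.012,"gripper":0.0},{"dx":-0.14,"dy":-0.002,"dz":-0.02,"ax":0.0,"ay":0.0,"az":0.012,"gripper":0.0},{"dx":-0.14,"dy":0.001,"dz":-0.02,"ax":0.0,"ay":0.0,"az":0.012,"gripper":0.0},{"dx":-0.14,"dy":0.003,"dz":-0.02,"ax":0.0,"ay":0.0,"az":0.012,"gripper":0.0},{"dx":-0.14,"dy":0.006,"dz":-0.02,"ax":0.0,"ay":0.0,"az":0.012,"gripper":0.0},{"dx":-0.14,"dy":0.009,"dz":-0.02,"ax":0.0,"ay":0.0,"az":0.012,"gripper":0.0},{"dx":-0.14,"dy":0.011,"dz":-0.02,"ax":0.0,"ay":0.0,"az":0.012,"gripper":0.0},{"dx":-0.14,"dy":0.015,"dz":-0.02,"ax":0.0,"ay":0.0,"az":0.012,"gripper":0.0},{"dx":-0.14,"dy":0.016,"dz":-0.02,"ax":0.0,"ay":0.0,"az":0.012,"gripper":0.0},{"dx":0.0,"dy":0.0,"dz":0.0,"ax":0.0,"ay":0.0,"az":0.0,"gripper":0.0},{"dx":0.0,"dy":0.0,"dz":0.0,"ax":0.0,"ay":0.0,"az":0.0,"gripper":0.0},{"dx":0.0,"dy":0.0,"dz":0.0,"ax":0.0,"ay":0.0,"az":0.0,"gripper":0.0},{"dx":0.0,"dy":0.0,"dz":0.0,"ax":0.0,"ay":0.0,"az":0.0,"gripper":0.0}]}}

```text
clock: 7.0
eef_pos: [536.6, -333.8, 328.0]
tool_rot: [-3.141, -0.001, 1.386]
force: [0.2, -0.1, -1.5]
width: 11.1
gripper_force: 58.8
```

```bash
python3 - <<'E'
from h import *
np.set_printoptions(precision=1,suppress=True)
s=ctrl.read_state(); print(s['eef_pos'],s['tool_rot'],s['width'],abs(s['qd']).max())
im=grab('wrist'); save(im,'w3.png',1.5)
np.savez('w3.npz',**{k:im[k] for k in im})
C=cloud(im).reshape(-1,3)
# held cover plate in tool frame
P=pose(); L=(C-P[:3,3])@P[:3,:3]
m=(abs(L[:,2]-28)<12)&(abs(L[:,0])<90)&(abs(L[:,1])<90); print(m.sum(),L[m].min(0),L[m].max(0))
E
```

```text
[ 536.6 -333.8  328. ] [-3.1 -0.   1.4] 11.054870213478287 0.006069532033320179
15373 [-60.5 -40.8  16. ] [60.2 69.2 36. ]
```

View pics/w3.png

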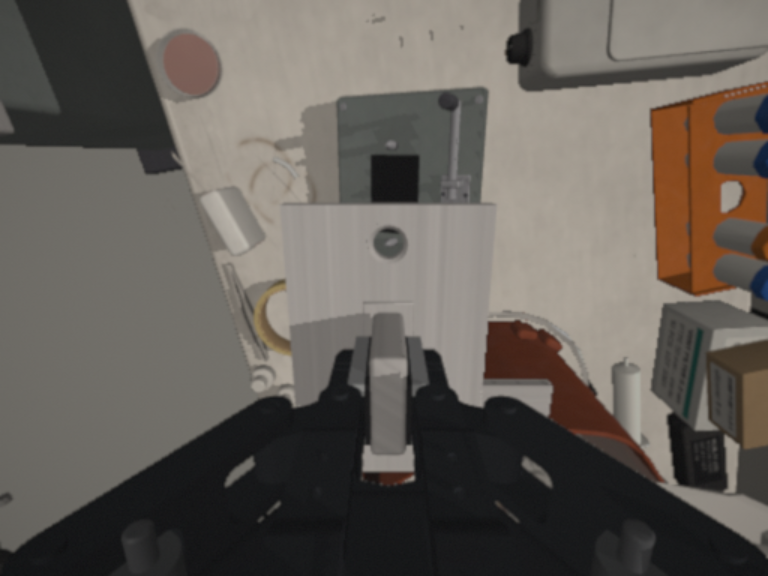

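The held cover shows at (390,300) with its left hole at (390,242), and the right dowel is visible through that hole at (391,241). The left dowel is at (391,145) and the knob at (448,100). In tool axes the cover is centred to about 1 mm. Next I'll measure the face and dowels in this view.

```bash
cat > m2.py <<'E'
from h import *
np.set_printoptions(precision=1,suppress=True)
im=dict(np.load('w3.npz')); C=cloud(im); P=pose(); G=C.copy().reshape(-1,3)
B=C[55:134,215:335].reshape(-1,3); S=B[(B[:,2]>20)&(B[:,2]<95)]
rng=np.random.default_rng(0); best=None
for _ in range(300):
    p=S[rng.choice(len(S),3,0)]; nn=np.cross(p[1]-p[0],p[2]-p[0]); nn/=np.linalg.norm(nn)+1e-9
    if abs(nn[2])<.8: continue
    m=abs((S-p[0])@nn)<2
    if best is None or m.sum()>best.sum(): best=m
F=S[best]; c0=F.mean(0); n=np.linalg.svd(F-c0)[2][2]; n*=np.sign(n[2])
az=np.arctan2(n[1],n[0]); print('wrist n tilt',np.degrees(np.arccos(n[2])),'az',np.degrees(az),'plane z at c',c0)
# direction from edge pixels: colour mask of dowel tip, knob
g=cv2.cvtColor(im['color'],cv2.COLOR_RGB2GRAY)
x=np.array([0,0,1.])-n[2]*n; x/=np.linalg.norm(x); y=np.cross(n,x)
q=np.c_[(B-c0)@x,(B-c0)@y,(B-c0)@n]
f=q[abs(q[:,2])<2.5]; print('face x range',np.percentile(f[:,0],[.5,99.5]),f[:,0].min(),f[:,0].max(),'y max',f[:,1].max())
print('origin by edges',c0+x*(f[:,0].max()+f[:,0].min()-22)/2+y*(f[:,1].max()-90))
for nm,(u,v) in dict(dl=(391/1.5,145/1.5),dr=(391/1.5,241/1.5)).items():
    u,v=int(u),int(v); print(nm); print(g[v-5:v+6,u-6:u+7])
    D=C[v-6:v+7,u-7:u+8].reshape(-1,3); h=(D-c0)@n; k=(h>4)&(h<25); print(k.sum(),np.c_[D[k],h[k]][::4], 'foot mean',(D[k]-h[k][:,None]*n).mean(0))
K=q[(q[:,2]>25)&(q[:,2]<50)]; print('knob',len(K),K.mean(0),K.max(0),(c0+K.mean(0)@np.array([x,y,n])))
E
python3 m2.py
```

```text
wrist n tilt 25.151665362939756 az 168.21871616733603 plane z at c [ 568.2 -252.3   60.8]
face x range [-73.   69.9] -74.64682331207973 71.59048125977402 y max 47.06937547918165
origin by edges [ 548.3 -292.    55.5]
dl
[[ 78  79  79  78  78  77  77  78  78  78  78  78  79]
 [ 78  78  77  77  78  79  79  80  79  78  79  79  80]
 [ 79  79  78  78  81  89  95  92  87  82  78  79  79]
 [ 79  79  78  82  97 109 115 111 106  95  81  78  79]
 [ 78  79  82  93 113 124 125 123 119 109  83  75  79]
 [ 78  79  86  98 112 123 123 120 119 110  81  73  79]
 [ 79  79  84  90  96 105 110 110 109 102  75  70  78]
 [ 79  80  79  77  74  82  90  94  94  86  70  71  78]
 [ 78  78  77  73  66  68  75  78  78  70  70  76  79]
 [ 79  79  79  77  74  73  73  73  73  71  75  79  79]
 [ 77  77  78  78  78  77  76  76  77  77  76  78  79]]
40 [[ 551.9 -245.3   66.5   12.5]
 [ 557.3 -246.2   62.6    6.7]
 [ 554.3 -247.1   68.3   13. ]
 [ 559.8 -247.9   61.2    4.2]
 [ 554.1 -248.4   69.9   14.4]
 [ 549.9 -249.    71.8   17.8]
 [ 555.2 -249.9   69.7   13.7]
 [ 551.  -250.4   70.5   16.1]
 [ 556.3 -251.3   65.9 
[... 332 characters left out ...]
0 109 102  88  84]
 [ 77  78  76  80  95 109 118 120 121 119 109  91  84]
 [ 77  78  81  94 115 125 126 124 121 115 103  87  83]
 [ 78  80  88 106 123 127 123 117 111  99  84  78  79]
 [ 77  80  88  99 107 110 107 101  93  81  75  76  77]
 [ 78  79  80  83  83  85  85  79  79  78  78  77  76]
 [ 78  78  78  78  76  78  78  77  77  78  79  76  77]]
32 [[ 536.9 -333.6   63.2    8.2]
 [ 533.9 -333.8   66.9   12.7]
 [ 539.6 -335.1   65.5    9. ]
 [ 536.7 -334.8   71.4   15.5]
 [ 533.6 -335.5   72.7   17.9]
 [ 539.1 -337.7   67.    10.3]
 [ 534.8 -337.2   72.6   17.2]
 [ 540.2 -339.8   65.5    8.3]] foot mean [ 542.3 -337.4   57.1]
knob 146 [49.4 31.2 38.8] [53.9 37.7 43.3] [ 602.1 -227.4  116.9]
```

```bash
cat >> h.py <<'E'
O=np.array([548.7,-293.5,55.7]); yaw=np.radians(-11.3); ti=np.radians(25)
n_=np.array([-np.sin(ti)*np.cos(yaw),-np.sin(ti)*np.sin(yaw),np.cos(ti)]); fx=np.array([np.cos(ti)*np.cos(yaw),np.cos(ti)*np.sin(yaw),np.sin(ti)]); fy=np.cross(n_,fx)
Fm=np.c_[fx,fy,n_]; Rt=np.c_[fy,fx,-n_]
def tcp(fxyz,off=(0,0,0)): # face coords of tool-frame point off
    T=np.eye(4); T[:3,:3]=Rt; T[:3,3]=O+Fm@np.array(fxyz,float)-Rt@np.array(off,float); return T
CO=(-.15,-.8,34.4)
def where(off=CO):
    P=pose(); return Fm.T@(P[:3,3]+P[:3,:3]@np.array(off)-O), np.degrees(R.from_matrix(Rt.T@P[:3,:3]).as_rotvec())
E
python3 - <<'E'
from h import *
B=tcp((0,0,40),CO); print(B[:3,3],where())
plan(pose(),B,9)
print('plane check', (np.array([568.2,-252.3,60.8])-O)@n_)
E
```

```text
[ 518.6071136  -287.33388265  123.46739396] (array([ 96.2806214 , -42.28443004, 217.74378861]), array([25.01558461,  0.18241855, -0.68165411]))
[0.016, -0.01, 0.076, -0.031, -0.0, 0.001]
[0.015, -0.013, 0.075, -0.031, -0.0, 0.001]
[0.016, -0.017, 0.075, -0.031, -0.0, 0.001]
[0.016, -0.021, 0.073, -0.031, -0.0, 0.001]
[0.015, -0.024, 0.073, -0.031, -0.0, 0.001]
[0.016, -0.028, 0.071, -0.031, -0.0, 0.001]
[0.016, -0.031, 0.07, -0.031, -0.0, 0.001]
[0.015, -0.035, 0.068, -0.031, -0.0, 0.001]
[0.016, -0.038, 0.066, -0.031, -0.0, 0.001]
max row mm 23.410670785791353 deg 2.7806150002681234
plane check -0.04734144591317868
```

{"fn": "step_arm", "kwargs": {"plan": [{"dx":0.016,"dy":-0.01,"dz":0.076,"ax":-0.031,"ay":0.0,"az":0.001,"gripper":0.0},{"dx":0.015,"dy":-0.013,"dz":0.075,"ax":-0.031,"ay":0.0,"az":0.001,"gripper":0.0},{"dx":0.016,"dy":-0.017,"dz":0.075,"ax":-0.031,"ay":0.0,"az":0.001,"gripper":0.0},{"dx":0.016,"dy":-0.021,"dz":0.073,"ax":-0.031,"ay":0.0,"az":0.001,"gripper":0.0},{"dx":0.015,"dy":-0.024,"dz":0.073,"ax":-0.031,"ay":0.0,"az":0.001,"gripper":0.0},{"dx":0.016,"dy":-0.028,"dz":0.071,"ax":-0.031,"ay":0.0,"az":0.001,"gripper":0.0},{"dx":0.016,"dy":-0.031,"dz":0.07,"ax":-0.031,"ay":0.0,"az":0.001,"gripper":0.0},{"dx":0.015,"dy":-0.035,"dz":0.068,"ax":-0.031,"ay":0.0,"az":0.001,"gripper":0.0},{"dx":0.016,"dy":-0.038,"dz":0.066,"ax":-0.031,"ay":0.0,"az":0.001,"gripper":0.0},{"dx":0.0,"dy":0.0,"dz":0.0,"ax":0.0,"ay":0.0,"az":0.0,"gripper":0.0},{"dx":0.0,"dy":0.0,"dz":0.0,"ax":0.0,"ay":0.0,"az":0.0,"gripper":0.0},{"dx":0.0,"dy":0.0,"dz":0.0,"ax":0.0,"ay":0.0,"az":0.0,"gripper":0.0},{"dx":0.0,"dy":0.0,"dz":0.0,"ax":0.0,"ay":0.0,"az":0.0,"gripper":0.0}]}}

```text
clock: 8.68
eef_pos: [529.6, -298.0, 150.8]
tool_rot: [2.753, -0.022, 1.379]
force: [-0.5, -0.2, -2.0]
width: 11.1
gripper_force: 59.1
```

```bash
python3 - <<'E'
from h import *
np.set_printoptions(precision=2,suppress=True)
print(where(),ctrl.read_state()['force'],abs(ctrl.read_state()['qd']).max())
for n in ('scene','wrist'):
    im=grab(n); C=cloud(im); q=(C-O)@Fm
    if n=='scene':
        c=im['color'][170:285,290:425]; cv2.imwrite('pics/s2.png',cv2.resize(c[:,:,::-1],None,fx=5,fy=5,interpolation=cv2.INTER_CUBIC))
    else: save(im,'w4.png',1.5)
    m=(q[:,:,2]>42)&(q[:,:,2]<50)&(abs(q[:,:,0])<85)&(abs(q[:,:,1])<70); p=q[m]; print(n,len(p),p.min(0),p.max(0),np.median(p[:,2]))
    m=(abs(q[:,:,2])<3)&(abs(q[:,:,0])<100)&(abs(q[:,:,1])<100); p=q[m]; print('face',p.min(0),p.max(0),np.median(p[:,2]))
E
```

```text
(array([21.56, -7.57, 59.37]), array([2.74, 1.28, 0.21])) [-0.54 -0.16 -1.96] 0.005390593221418026Traceback (most recent call last):
  File "<stdin>", line 9, in <module>
    return umr_minimum(a, axis, None, out, keepdims, initial, where)
ValueError: zero-size array to reduction operation minimum which has no identity
```

View pics/s2.png

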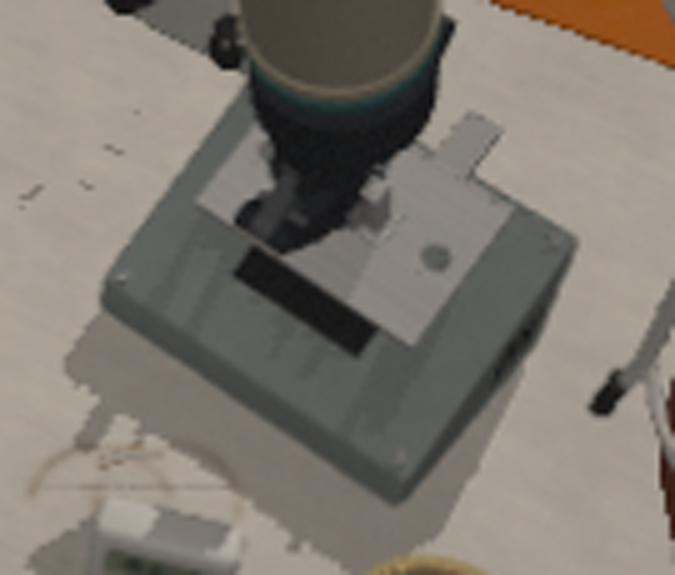

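The cover is over the housing but short of the target: 20 mm uphill, 8 mm to the right and 20 mm too high. I'll check the joints and plan the rest.

```bash
python3 - <<'E'
from h import *
np.set_printoptions(precision=2,suppress=True)
print(ctrl.read_state()['qpos'])
plan(pose(),tcp((0,0,40),CO),5)
E
```

```text
[ 0.48  0.61  0.1   2.06 -1.1   0.23  1.41]
[0.005, -0.015, 0.014, -0.006, -0.003, -0.0]
[0.006, -0.015, 0.013, -0.006, -0.003, -0.0]
[0.005, -0.015, 0.013, -0.006, -0.003, -0.0]
[0.005, -0.015, 0.014, -0.006, -0.003, -0.0]
[0.006, -0.015, 0.013, -0.006, -0.003, -0.0]
max row mm 6.238514711195525 deg 0.6084972391281063
```

The wrist is held up by limits (q5 at -1.1, q6 at 0.23). I need the arm's kinematics to find another elbow posture, so I'll fit a simple model to the recorded states.

```bash
cat > kin.py <<'E'
import numpy as np, itertools
from scipy.spatial.transform import Rotation as R
from scipy.optimize import least_squares
LO=np.array([-3.06,-.37,-1.25,.18,-1.1,.23,-2.94]); HI=np.array([3.06,2.12,1.32,2.47,4.24,1.98,2.94])
S=np.array([-1,1,-1,1,-1,1,-1.])
AX='zyzyzyz'
def rots(q,S=S):
    M=np.eye(3); out=[]
    for a,s,v in zip(AX,S,q): M=M@R.from_euler(a,s*v).as_matrix(); out.append(M)
    return out
E
cat > fit.py <<'E'
from kin import *
from h import pose,ctrl
s=ctrl.read_state()
D=[([-1.33381425,.62931337,.03843392,1.51836782,-.02698974,.99630224,-.02002849],[193.61,619.89,252.41],[-3.13972,2.7e-5,2.83879]),
   ([-.4,.5,.42,1.83,-.26,.86,.13],[541.77,37.13,253.65],[3.139,.003,1.565]),
   (s['qpos'],s['eef_pos'],s['tool_rot'])]
for sg in itertools.product([-1,1],repeat=4):
    S=np.array([sg[0],1,sg[1],1,sg[2],1,sg[3]])
    E=[rots(q,S)[-1].T@R.from_euler('xyz',r).as_matrix() for q,p,r in D]
    e=[np.linalg.norm(R.from_matrix(E[0].T@x).as_rotvec()) for x in E[1:]]
    if max(e)<.3:
        print(S,e,R.from_matrix(E[0]).as_euler('xyz'))
        A=[];b=[]
        for q,p,r in D:
            m=rots(q,S); z=np.array([0,0,1.]);x=np.array([1.,0,0])
            # d1, d3 (after J2/3), a3(x after J3), d5(after J4/5), a4 (x after J4), a5(x after5) d7, a6(x after J6)
            A.append(np.c_[z,m[1]@z,m[3]@z,m[5]@z]); b.append(p)
        A=np.vstack(A);b=np.hstack(b); l=np.linalg.lstsq(A,b,rcond=None)[0]; print(l,(A@l-b).round(1))
print(np.array(s['qpos']).round(4))
E
python3 fit.py
```

```text
[-1  1 -1  1 -1  1 -1] [np.float64(0.009350680657929268), np.float64(4.202960975888204e-06)] [-1.61833668e-07  1.32130902e-08  1.57080053e+00]
[439.05640943 495.73010974 429.80106336 343.99125355] [-24.7   9.2   9.2   3.1   8.3  -2.1   5.1  26.5  -7.1]
[ 0.4836  0.6123  0.095   2.0628 -1.0994  0.2334  1.406 ]
```

{"fn": "step_arm", "kwargs": {"plan": [{"dx":0.0,"dy":0.0,"dz":-0.15,"ax":0.0,"ay":0.0,"az":0.0,"gripper":0.0},{"dx":0.0,"dy":0.0,"dz":-0.15,"ax":0.03,"ay":0.0,"az":0.0,"gripper":0.0},{"dx":0.0,"dy":0.0,"dz":-0.15,"ax":0.1,"ay":0.0,"az":0.0,"gripper":0.0},{"dx":0.0,"dy":0.0,"dz":-0.1,"ax":0.1,"ay":0.0,"az":0.0,"gripper":0.0},{"dx":0.0,"dy":0.0,"dz":0.0,"ax":0.0,"ay":0.0,"az":0.0,"gripper":0.0},{"dx":0.0,"dy":0.0,"dz":0.0,"ax":0.0,"ay":0.0,"az":0.0,"gripper":0.0}]}}

```text
clock: 9.48
eef_pos: [475.3, -290.1, 302.9]
tool_rot: [3.11, -0.025, 1.381]
force: [-0.7, -0.1, -1.4]
width: 11.4
gripper_force: 59.5
```

```bash
cat > log.py <<'E'
from h import *
import json
s=ctrl.read_state()
with open('log.jsonl','a') as f: f.write(json.dumps([s['qpos'].tolist(),s['eef_pos'].tolist(),s['tool_rot'].tolist()])+'\n')
print(s['qpos'].round(3),s['eef_pos'].round(1),s['tool_rot'].round(3),s['clock'],abs(s['qd']).max().round(3))
E
cat > log.jsonl <<'E'
[[-1.33381425,0.62931337,0.03843392,1.51836782,-0.02698974,0.99630224,-0.02002849],[193.61,619.89,252.41],[-3.13972,2.7e-5,2.83879]]
[[0.4836,0.6123,0.095,2.0628,-1.0994,0.2334,1.406],[529.6,-298.0,150.8],[2.753,-0.022,1.379]]
E
python3 log.py
```

```text
[ 0.05   0.514  0.722  1.749 -0.436  1.02   0.747] [ 475.3 -290.1  302.9] [ 3.11  -0.025  1.381] 9.475 0.03
```

{"fn": "step_arm", "kwargs": {"plan": [{"dx":0.0,"dy":0.0,"dz":0.0,"ax":0.0,"ay":-0.08,"az":0.0,"gripper":0.0},{"dx":0.0,"dy":0.0,"dz":0.0,"ax":0.0,"ay":-0.08,"az":0.0,"gripper":0.0},{"dx":0.0,"dy":0.0,"dz":0.0,"ax":0.0,"ay":-0.08,"az":0.0,"gripper":0.0},{"dx":0.0,"dy":0.0,"dz":0.0,"ax":0.0,"ay":0.0,"az":0.0,"gripper":0.0},{"dx":0.0,"dy":0.0,"dz":0.0,"ax":0.0,"ay":0.0,"az":0.0,"gripper":0.0}]}}

```text
clock: 10.1
eef_pos: [474.6, -291.6, 303.6]
tool_rot: [3.108, 0.351, 1.366]
force: [-0.4, 0.6, -2.5]
width: 11.4
gripper_force: 59.4
```

```bash
python3 log.py
```

```text
[-0.31   0.561  0.949  1.859 -0.178  0.788  0.442] [ 474.6 -291.6  303.6] [3.108 0.351 1.366] 10.1 0.024
```

{"fn": "step_arm", "kwargs": {"plan": [{"dx":0.0,"dy":0.0,"dz":0.0,"ax":0.0,"ay":-0.08,"az":0.0,"gripper":0.0},{"dx":0.0,"dy":0.0,"dz":0.0,"ax":0.0,"ay":-0.08,"az":0.0,"gripper":0.0},{"dx":0.0,"dy":0.0,"dz":0.0,"ax":0.0,"ay":0.0,"az":0.0,"gripper":0.0},{"dx":0.0,"dy":0.0,"dz":0.0,"ax":0.0,"ay":0.0,"az":0.0,"gripper":0.0}]}}

```text
clock: 10.6
eef_pos: [475.0, -292.6, 304.6]
tool_rot: [3.102, 0.602, 1.354]
force: [0.2, -0.3, -2.2]
width: 11.2
gripper_force: 59.4
```

```bash
python3 log.py; cat > fit2.py <<'E'
from kin import *
import json
D=[json.loads(l) for l in open('log.jsonl')]
A=[];b=[]
I=np.eye(3)
for q,p,r in D:
    m=rots(q); A.append(np.c_[I[:,2],m[1][:,2],m[2][:,0],m[2][:,1],m[3][:,2],m[4][:,0],m[4][:,1],m[5][:,2],m[5][:,0]]); b.append(p)
A=np.vstack(A);b=np.hstack(b); U,s,V=np.linalg.svd(A); print(s.round(2))
l=np.linalg.lstsq(A,b,rcond=None)[0]; print(l.round(1),(A@l-b).round(1))
A2=A[:,[0,1,3,4,6,7,8]]; l=np.linalg.lstsq(A2,b,rcond=None)[0]; print('y only',l.round(1),(A2@l-b).round(1))
A2=A[:,[0,1,2,4,5,7,8]]; l=np.linalg.lstsq(A2,b,rcond=None)[0]; print('x only',l.round(1),(A2@l-b).round(1))
E
python3 fit2.py
```

```text
[-0.514  0.693  1.116  1.919 -0.056  0.681  0.266] [ 475.  -292.6  304.6] [3.102 0.602 1.354] 10.6 0.016
[4.39 3.8  3.1  0.87 0.71 0.45 0.37 0.24 0.19]
[336.8 550.5  10.7 -22.2 376.4  -1.   -0.7 322.6  -4.4] [-3.8  4.6 -3.4  0.4 -1.  -2.2 -1.2 -0.5  0.1 -2.   0.8  2.2 -2.7  1.3
  3.3]
y only [337.2 555.1 -23.  383.2  -0.  327.4  -6.8] [-3.3  6.1 -2.1 -0.2 -1.6 -2.1 -0.8  0.6 -0.2 -2.5  1.   1.6 -3.7  0.9
  2.8]
x only [374.7 507.5  23.4 363.7 -14.8 331.8 -14.4] [-27.    2.4   1.   -3.6   3.3  -1.    3.1   2.9  -2.1   5.3   0.7   0.7
   3.7  -3.3   1.4]
```

```bash
cat >> kin.py <<'E'
L=dict(d1=337.2,d3=555.1,y3=-23.,d5=383.2,d7=327.4,x6=-6.8)
RT=R.from_euler('z',np.pi/2).as_matrix()
def fk(q):
    m=rots(q); p=np.array([0,0,337.2])+m[1][:,2]*555.1-23*m[2][:,1]+m[3][:,2]*383.2+m[5][:,2]*327.4-6.8*m[5][:,0]
    T=np.eye(4); T[:3,:3]=m[-1]@RT; T[:3,3]=p; return T
def err(q,B):
    T=fk(q); return np.r_[(T[:3,3]-B[:3,3])/1000,R.from_matrix(B[:3,:3].T@T[:3,:3]).as_rotvec()*.5]
E
cat > ik.py <<'E'
from kin import *; from h import tcp,CO,where
np.set_printoptions(precision=2,suppress=True)
rng=np.random.default_rng(1)
def rot180(B): B=B.copy(); B[:3,:3]=B[:3,:3]@np.diag([-1,-1,1.]); return B
for nm,B in dict(hover=tcp((0,0,40),CO),seat=tcp((0,0,0),CO),knob=tcp((60,95,25),(0,0,22)),home=tcp((60,41,25),(0,0,22)),knobR=rot180(tcp((60,41,25),(0,0,22)))).items():
    sol=[]
    for _ in range(60):
        r=least_squares(err,rng.uniform(LO+.01,HI-.01),bounds=(LO+.02,HI-.02),args=(B,))
        if r.cost<1e-9: sol.append(r.x)
    sol=np.array(sol); print(nm,len(sol)); 
    if len(sol): print(sol[np.argsort(sol[:,2])][::max(1,len(sol)//8)])
E
python3 ik.py
```

```text
Traceback (most recent call last):
  File "ik.py", line 8, in <module>
    r=least_squares(err,rng.uniform(LO+.01,HI-.01),bounds=(LO+.02,HI-.02),args=(B,))
ValueError: Initial guess is outside of provided bounds
```

```bash
sed -i 's/uniform(LO+.01,HI-.01)/uniform(LO+.03,HI-.03)/' ik.py; python3 ik.py
```

```text
hover 29
[[ 1.3   0.99 -1.23  2.15  1.67  0.76 -1.15]
 [ 1.28  0.96 -1.18  2.15  1.67  0.71 -1.16]
 [ 1.16  0.82 -0.92  2.15  1.69  0.47 -1.23]
 [ 1.05  0.74 -0.73  2.15  1.73  0.32 -1.3 ]
 [ 1.02  0.73 -0.69  2.15  1.75  0.29 -1.32]
 [ 1.01  0.72 -0.66  2.15  1.76  0.27 -1.34]
 [ 1.    0.72 -0.65  2.15  1.76  0.26 -1.34]
 [ 1.    0.72 -0.65  2.15  1.76  0.26 -1.35]
 [ 0.99  0.72 -0.64  2.15  1.77  0.25 -1.35]
 [ 0.99  0.72 -0.63  2.15  1.77  0.25 -1.35]]
seat 33
[[ 1.27  1.09 -1.22  2.13  1.77  0.82 -1.18]
 [ 1.25  1.05 -1.17  2.13  1.77  0.76 -1.2 ]
 [ 1.18  0.95 -1.    2.12  1.79  0.6  -1.26]
 [ 0.98  0.81 -0.65  2.12  1.93  0.31 -1.48]
 [ 0.96  0.8  -0.61  2.12  1.95  0.28 -1.52]
 [ 0.44  0.73  0.13  2.12  4.19  0.25  2.38]
 [ 0.42  0.74  0.16  2.12  4.21  0.27  2.35]
 [ 0.41  0.74  0.16  2.12  4.22  0.27  2.34]
 [ 0.41  0.74  0.16  2.12  4.22  0.27  2.34]]
knob 29
[[ 1.05  1.01 -1.22  2.06  1.67  0.86 -1.29]
 [ 1.02  0.95 -1.13  2.06  1.65  0.76 -1.3 ]
 [ 0.98  0.91 -1.05  2.06  1.65  0.69 -1.32]
 [ 0.71  0.73 -0.56  2.06  1.63  0.3  -1.41]
 [ 0.69  0.72 -0.52  2.06  1.63  0.27 
[... 361 characters left out ...]
4  0.34 -1.2 ]
 [ 0.83  0.74 -0.6   2.03  1.52  0.28 -1.2 ]
 [ 0.81  0.74 -0.56  2.03  1.52  0.26 -1.2 ]
 [ 0.81  0.74 -0.55  2.03  1.52  0.25 -1.2 ]
 [ 0.81  0.73 -0.55  2.03  1.51  0.25 -1.2 ]
 [ 0.81  0.73 -0.55  2.03  1.51  0.25 -1.2 ]]
knobR 19
[[ 1.11  0.95 -1.11  2.03  1.61  0.7   1.98]
 [ 1.01  0.85 -0.9   2.03  1.58  0.52  1.96]
 [ 0.87  0.76 -0.65  2.03  1.53  0.32  1.94]
 [ 0.85  0.75 -0.63  2.03  1.53  0.3   1.94]
 [ 0.81  0.74 -0.56  2.03  1.52  0.26  1.94]
 [ 0.81  0.73 -0.55  2.03  1.52  0.25  1.94]
 [ 0.81  0.73 -0.55  2.03  1.52  0.25  1.94]
 [ 0.81  0.73 -0.55  2.03  1.51  0.25  1.94]
 [ 0.81  0.73 -0.55  2.03  1.51  0.25  1.94]
 [ 0.81  0.73 -0.55  2.03  1.51  0.25  1.94]]
```

```bash
cat > sim.py <<'E'
from kin import *
import json
D=[json.loads(l) for l in open('log.jsonl')]
def jac(q,h=1e-5):
    T=fk(q); J=np.zeros((6,7))
    for i in range(7):
        a=q.copy(); a[i]+=h; U=fk(a); J[:3,i]=(U[:3,3]-T[:3,3])/h/1000; J[3:,i]=R.from_matrix(U[:3,:3]@T[:3,:3].T).as_rotvec()/h
    return J,T
def follow(q,B,lam=.0,W=np.ones(7),kn=0,mid=None,it=4):
    for _ in range(it):
        J,T=jac(q); e=np.r_[(B[:3,3]-T[:3,3])/1000,R.from_matrix(B[:3,:3]@T[:3,:3].T).as_rotvec()]
        act=np.ones(7,bool)
        for _ in range(3):
            Jw=J*(W*act); P=Jw.T@np.linalg.inv(Jw@Jw.T+(lam**2+1e-9)*np.eye(6))
            dq=(W*act)*(P@e)
            if kn: dq+=act*((np.eye(7)-np.diag(W*act)@P@J)@(kn*(mid-q)))
            n=q+dq; bad=((n<LO+.003)&(dq<0)|(n>HI-.003)&(dq>0))&act
            if not bad.any(): break
            act&=~bad
        q=np.clip(q+dq,LO+.003,HI-.003)
    return q
def run(q,rows,**k):
    q=np.array(q,float); C=fk(q)
    for r in rows:
        r=np.array(r,float); C=C.copy(); C[:3,3]+=C[:3,:3]@(r[:3]*300); C[:3,:3]=C[:3,:3]@R.from_rotvec(r[3:]*np.pi/2).as_matrix(); q=follow(q,C,**k)
    return q
E
cat > t.py <<'E'
from sim import *
np.set_printoptions(precision=3,suppress=True)
Z=[0]*6
r1=[[-.129,-.115,0,0,0,.062],[-.14,-.102,0,0,0,.062],[-.148,-.088,0,0,0,.062],[-.157,-.073,0,0,0,.062],[-.163,-.057,0,0,0,.062],[-.168,-.042,0,0,0,.062],[-.171,-.025,0,0,0,.062],[-.172,-.008,0,0,0,.062],[-.173,.009,0,0,0,.062],[-.171,.026,0,0,0,.062],[-.168,.042,0,0,0,.062],[-.162,.058,0,0,0,.062],[-.157,.073,0,0,0,.062]]
ra=[[0,0,-.15,0,0,0],[0,0,-.15,.03,0,0],[0,0,-.15,.1,0,0],[0,0,-.1,.1,0,0]]
mid=(LO+HI)/2; st=np.array(D[0][0])
cases=[(D[0][0],r1,[-.4,.5,.42,1.83,-.26,.86,.13]),(D[1][0],ra,D[2][0]),(D[2][0],[[0,0,0,0,-.08,0]]*3,D[3][0]),(D[3][0],[[0,0,0,0,-.08,0]]*2,D[4][0])]
for nm,k in dict(pinv={},mid02=dict(kn=.02,mid=mid),mid1=dict(kn=.1,mid=mid),start02=dict(kn=.02,mid=st),start1=dict(kn=.1,mid=st),rot=dict(kn=0,W=np.array([1,1,1,1,.5,.5,.5]))).items():
    print(nm)
    for q,r,t in cases: print('  ',(run(q,r,**k)-t))
E
python3 t.py
```

```text
pinv
   [-0.025 -0.002  0.007  0.012 -0.002 -0.003  0.001]
   [ 0.012 -0.    -0.015 -0.01   0.014  0.005 -0.012]
   [-0.001  0.006 -0.002 -0.    -0.005 -0.004  0.001]
   [ 0.     0.004 -0.003  0.001 -0.002 -0.002 -0.001]
mid02
   [ 0.341 -0.04  -0.525  0.013  0.325 -0.017 -0.324]
   [ 0.171 -0.055 -0.271 -0.01   0.164 -0.035 -0.16 ]
   [ 0.116 -0.069 -0.215 -0.     0.191 -0.01  -0.191]
   [ 0.048 -0.058 -0.118  0.     0.154  0.005 -0.153]
mid1
   [ 0.578 -0.017 -0.867  0.012  0.526  0.016 -0.524]
   [ 0.607 -0.092 -0.908 -0.009  0.493 -0.053 -0.482]
   [ 0.482 -0.161 -0.761 -0.002  0.545  0.052 -0.536]
   [ 0.293 -0.206 -0.551 -0.002  0.556  0.101 -0.545]
start02
   [-0.03  -0.001  0.014  0.012 -0.007 -0.002  0.006]
   [ 0.047 -0.015 -0.074 -0.01   0.05  -0.006 -0.047]
   [ 0.029 -0.017 -0.061 -0.     0.053 -0.009 -0.056]
   [ 0.014 -0.016 -0.038  0.001  0.048 -0.001 -0.049]
start1
   [-0.031 -0.     0.015  0.012 -0.008 -0.002  0.007]
   [ 0.119 -0.041 -0.191 -0.01   0.119 -0.025 -0.115]
   [ 0.104 -0.063 -0.195 -0.     0.174 -0.011 -0.174]
   [ 0.06  -0.07  -0.144  0.     0.186  0.008 -0.184]
rot
   [ 0.077 -0.023 -0.145  0.013  0.095 -0.015 -0.095]
   [-0.143  0.11   0.294 -0.012 -0.189  0.099  0.186]
   [-0.079  0.094  0.179 -0.001 -0.198  0.029  0.19 ]
   [-0.024  0.046  0.067  0.001 -0.106  0.003  0.101]
```

```bash
cat > search.py <<'E'
from sim import *
from h import tcp,CO,pose,ctrl,yaw as fyaw
np.set_printoptions(precision=3,suppress=True)
def go(q,B,st=12.,mm=70):
    A=fk(q); w=R.from_matrix(A[:3,:3].T@B[:3,:3]).as_rotvec(); n=int(max(np.degrees(np.linalg.norm(w))/st,np.linalg.norm(B[:3,3]-A[:3,3])/mm))+1
    for i in range(1,n+1):
        C=np.eye(4); C[:3,:3]=A[:3,:3]@R.from_rotvec(w*i/n).as_matrix(); C[:3,3]=A[:3,3]+(B[:3,3]-A[:3,3])*i/n; q=follow(q,C,it=1)
    return follow(q,C,it=1),n
q0=np.array(ctrl.read_state()['qpos']); pre=tcp((0,0,200),CO); hov=tcp((0,0,40),CO)
V=R.from_euler('xyz',[np.pi,0,np.pi/2+fyaw]).as_matrix()
if __name__=='__main__':
    rng=np.random.default_rng(3); best=[]
    import time; t0=time.time()
    while time.time()-t0<240:
        q=q0; n=0; wp=[]
        for _ in range(rng.integers(1,3)):
            B=np.eye(4); p=np.r_[rng.uniform(430,560),rng.uniform(-250,50),rng.uniform(340,420)].round(-1); a=rng.uniform([-45,-45,-90],[45,45,90]).round(-1)
            B[:3,3]=p; B[:3,:3]=R.from_euler('z',a[2],degrees=True).as_matrix()@V@R.from_euler('xy',a[:2],degrees=True).as_matrix()
            q,k=go(q,B); n+=k; wp.append((p,a)); 
            if np.linalg.norm(err(q,B))>.03: break
        else:
            q,k=go(q,pre); n+=k
            if q[2]>-.3: continue
            q,k=go(q,hov); n+=k; e=np.linalg.norm(err(q,hov))
            if e<.01 and q[5]>.3: best.append((n,wp,q)); 
    best.sort(key=lambda b:b[0]+(-20*b[2][5]))
    print(len(best))
    for b in best[:6]: print(b[0],[(w[0].tolist(),w[1].tolist()) for w in b[1]],b[2])
E
python3 search.py
```

```text
33
10 [([510.0, -190.0, 360.0], [-40.0, -40.0, -10.0])] [ 1.171  0.826 -0.946  2.153  1.688  0.489 -1.221]
10 [([460.0, -180.0, 360.0], [-20.0, -40.0, 10.0])] [ 1.097  0.771 -0.812  2.152  1.71   0.38  -1.266]
10 [([540.0, -110.0, 380.0], [-40.0, -40.0, -20.0])] [ 1.083  0.762 -0.787  2.152  1.717  0.36  -1.277]
13 [([480.0, -190.0, 400.0], [-10.0, -40.0, -10.0]), ([440.0, -160.0, 410.0], [-30.0, -20.0, -20.0])] [ 1.166  0.821 -0.936  2.153  1.689  0.48  -1.224]
11 [([450.0, -120.0, 420.0], [-30.0, -10.0, -30.0])] [ 1.062  0.75  -0.752  2.152  1.725  0.334 -1.29 ]
11 [([490.0, -40.0, 350.0], [-40.0, -20.0, -20.0])] [ 1.054  0.745 -0.739  2.152  1.731  0.324 -1.298]
```

```bash
cat > chk.py <<'E'
from search import *
from h import plan
def fine(q,B,n):
    A=fk(q); w=R.from_matrix(A[:3,:3].T@B[:3,:3]).as_rotvec(); mx=[]
    for i in range(1,n+1):
        C=np.eye(4); C[:3,:3]=A[:3,:3]@R.from_rotvec(w*i/n).as_matrix(); C[:3,3]=A[:3,3]+(B[:3,3]-A[:3,3])*i/n; o=q; q=follow(q,C,it=3); mx.append(abs(q-o).max())
    return q,np.array(mx)
def mk(p,a):
    B=np.eye(4); B[:3,3]=p; B[:3,:3]=R.from_euler('z',a[2],degrees=True).as_matrix()@V@R.from_euler('xy',a[:2],degrees=True).as_matrix(); return B
if __name__=='__main__':
  for wp in [([510,-190,360],[-40,-40,-10]),([460,-180,360],[-20,-40,10]),([540,-110,380],[-40,-40,-20]),([450,-120,420],[-30,-10,-30]),([490,-40,350],[-40,-20,-20])]:
    for n1,n2 in((8,12),(12,18)):
        B=mk(*wp); q,m1=fine(q0,B,n1); e1=np.linalg.norm(err(q,B)); q1=q; q,m2=fine(q,pre,n2); e2=np.linalg.norm(err(q,pre)); q2=q; q,m3=fine(q,hov,6)
        print(wp,n1,n2,q1[[2,4,5]],e1.round(3),m1.max(),'|',q2[[2,4,5]],e2.round(3),m2,'|',q,np.linalg.norm(err(q,hov)).round(3),m3.max())
E
python3 chk.py
```

```text
([510, -190, 360], [-40, -40, -10]) 8 12 [1.204 1.281 0.244] 0.0 1.0124518768539608 | [-0.844  0.533  0.303] 0.0 [0.069 0.082 0.107 0.151 0.207 0.273 0.31  0.32  0.264 0.197 0.151 0.126] | [ 1.032  0.734 -0.703  2.151  1.741  0.299 -1.313] 0.0 0.3961171798108083
([510, -190, 360], [-40, -40, -10]) 12 18 [1.187 1.296 0.26 ] 0.0 0.7261173618057482 | [-0.847  0.537  0.304] 0.0 [0.031 0.048 0.057 0.068 0.084 0.104 0.129 0.158 0.187 0.208 0.215 0.207
 0.18  0.145 0.123 0.105 0.094 0.081] | [ 1.033  0.735 -0.704  2.151  1.74   0.299 -1.313] 0.0 0.39217124269126835
([460, -180, 360], [-20, -40, 10]) 8 12 [1.312 0.553 0.326] 0.0 0.20871028903167338 | [-0.524  0.056  0.253] 0.0 [0.067 0.082 0.101 0.124 0.151 0.177 0.278 0.307 0.288 0.224 0.146 0.128] | [ 1.004  0.721 -0.657  2.151  1.76   0.266 -1.339] 0.0 0.83144633626557
([460, -180, 360], [-20, -40, 10]) 12 18 [1.316 0.542 0.324] 0.0 0.15207184283671094 | [-0.478 -0.013  0.251] 0.0 [0.043 0.049 0.056 0.064 0.074 0.085 0.097 0.109 0.12  0.181 0.199 0.204
 0.194 0.168 0.109 0.104 0.095 0.086] | [ 0.979  0.385 -0.478  2.154 -0.013  0.251  0.3
[... 1032 characters left out ...]
 0.142 0.146 0.147
 0.145 0.138 0.13  0.119 0.108 0.096] | [ 0.541  0.577  0.027  2.011 -0.752  0.248  1.071] 0.067 0.0701378158153034
([490, -40, 350], [-40, -20, -20]) 8 12 [1.315 0.33  0.398] 0.0 0.23655355674691558 | [-0.937  0.658  0.334] 0.0 [0.06  0.07  0.37  0.121 0.263 0.355 0.449 0.446 0.308 0.201 0.16  0.124] | [ 1.018  0.728 -0.681  2.151  1.749  0.283 -1.325] 0.0 0.30218899577474145
([490, -40, 350], [-40, -20, -20]) 12 18 [1.314 0.334 0.399] 0.0 0.15745189518033798 | [-0.899  0.609  0.32 ] 0.0 [0.04  0.042 0.049 0.057 0.247 0.137 0.172 0.215 0.264 0.306 0.313 0.271
 0.157 0.159 0.131 0.11  0.092 0.078] | [ 1.007  0.723 -0.663  2.151  1.757  0.27  -1.335] 0.0 0.33597231024549623
```

```bash
cat > s2.py <<'E'
from search import *
from multiprocessing import Pool
import time
def seg(q,B,st=6.,mm=35):
    A=fk(q); w=R.from_matrix(A[:3,:3].T@B[:3,:3]).as_rotvec(); n=int(max(np.degrees(np.linalg.norm(w))/st,np.linalg.norm(B[:3,3]-A[:3,3])/mm))+1; mx=0
    for i in range(1,n+1):
        C=np.eye(4); C[:3,:3]=A[:3,:3]@R.from_rotvec(w*i/n).as_matrix(); C[:3,3]=A[:3,3]+(B[:3,3]-A[:3,3])*i/n; o=q; q=follow(q,C,it=2); mx=max(mx,abs(q-o).max())
        if mx>.22: return None
    return (q,n,mx) if np.linalg.norm(err(q,B))<.01 else None
def mk(p,a):
    B=np.eye(4); B[:3,3]=p; B[:3,:3]=R.from_euler('z',a[2],degrees=True).as_matrix()@V@R.from_euler('xy',a[:2],degrees=True).as_matrix(); return B
def work(seed):
    rng=np.random.default_rng(seed); t0=time.time(); out=[]
    while time.time()-t0<270:
        q=q0; n=0; wp=[]; ok=True
        for _ in range(rng.integers(1,4)):
            p=np.r_[rng.uniform(420,560),rng.uniform(-250,150),rng.uniform(340,430)].round(-1); a=rng.uniform([-45,-45,-100],[45,45,100]).round(-1)
            r=seg(q,mk(p,a)); 
            if r is None: ok=False;break
            q=r[0]; n+=r[1]; wp.append((p.tolist(),a.tolist()))
        if not ok: continue
        r=seg(q,pre)
        if r is None or r[0][2]>-.4: continue
        n+=r[1]; qp=r[0]; r=seg(r[0],hov,4,15)
        if r is None: continue
        out.append((n-30*min(r[0][5],.6),n,wp,qp,r[0]))
    return out
if __name__=='__main__':
    import os; k=os.cpu_count(); print(k)
    with Pool(k) as p: o=sum(p.map(work,range(10,10+k)),[])
    o.sort(key=lambda b:b[0]); print(len(o))
    for b in o[:6]: print(b[1],b[2],b[3],b[4])
E
OMP_NUM_THREADS=1 python3 s2.py
```

```text
4
0
```

```bash
python3 - <<'E'
from chk import *
B=mk([510,-190,360],[-40,-40,-10])
for n in (16,20,40):
    q,m=fine(q0,B,n); print(n,q,m)
    q,m=fine(q,pre,20); print(q,m.max()); q,m=fine(q,hov,16); print(q,m.max())
plan(pose(),B,20)
E
```

```text
16 [-0.955  0.553  1.188  2.26   1.295  0.258 -1.304] [0.038 0.038 0.038 0.039 0.039 0.039 0.039 0.039 0.04  0.04  0.098 0.68
 0.054 0.236 0.196 0.178]
[ 1.248  0.379 -0.837  2.192  0.523  0.301 -0.161] 0.19325625452041922
[ 1.022  0.729 -0.686  2.151  1.747  0.287 -1.322] 0.152299919167329
20 [-0.964  0.569  1.215  2.261  1.272  0.234 -1.281] [0.03  0.031 0.031 0.031 0.031 0.031 0.031 0.031 0.031 0.032 0.032 0.032
 0.068 0.08  0.529 0.202 0.162 0.145 0.135 0.088]
[ 1.248  0.379 -0.837  2.192  0.523  0.301 -0.161] 0.19325362620971853
[ 1.022  0.729 -0.686  2.151  1.747  0.287 -1.322] 0.1523102508476314
40 [-0.958  0.558  1.196  2.26   1.288  0.251 -1.297] [0.015 0.015 0.015 0.015 0.015 0.015 0.015 0.015 0.015 0.015 0.015 0.016
 0.016 0.016 0.016 0.016 0.016 0.016 0.016 0.016 0.016 0.016 0.016 0.016
 0.016 0.035 0.038 0.044 0.402 0.018 0.137 0.112 0.098 0.09  0.084 0.08
 0.077 0.074 0.072 0.071]
[ 1.247  0.378 -0.836  2.192  0.522  0.301 -0.16 ] 0.1931348801833822
[ 1.022  0.729 -0.686  2.151  1.747  0.286 -1.322] 0.1527773252952932
[0.01, 0.003, -0.018, -0.018, -0.004, 0.003]
[0.009,
[... 215 characters left out ...]
0.003]
[0.009, 0.006, -0.017, -0.018, -0.004, 0.003]
[0.009, 0.005, -0.017, -0.018, -0.004, 0.003]
[0.009, 0.007, -0.017, -0.018, -0.004, 0.003]
[0.009, 0.007, -0.017, -0.018, -0.004, 0.003]
[0.008, 0.007, -0.017, -0.018, -0.004, 0.003]
[0.009, 0.007, -0.017, -0.018, -0.004, 0.003]
[0.008, 0.009, -0.016, -0.018, -0.004, 0.003]
[0.009, 0.008, -0.017, -0.018, -0.004, 0.003]
[0.008, 0.009, -0.016, -0.018, -0.004, 0.003]
[0.009, 0.009, -0.016, -0.018, -0.004, 0.003]
[0.008, 0.01, -0.016, -0.018, -0.004, 0.003]
[0.008, 0.01, -0.015, -0.018, -0.004, 0.003]
[0.009, 0.011, -0.015, -0.018, -0.004, 0.003]
[0.008, 0.011, -0.015, -0.018, -0.004, 0.003]
max row mm 6.088280333331887 deg 1.6753818927368487
```

{"fn": "step_arm", "kwargs": {"plan": [{"dx":0.019,"dy":0.006,"dz":-0.035,"ax":-0.036,"ay":-0.008,"az":0.006,"gripper":0.0},{"dx":0.019,"dy":0.008,"dz":-0.036,"ax":-0.036,"ay":-0.008,"az":0.006,"gripper":0.0},{"dx":0.018,"dy":0.009,"dz":-0.035,"ax":-0.036,"ay":-0.008,"az":0.006,"gripper":0.0},{"dx":0.018,"dy":0.011,"dz":-0.034,"ax":-0.036,"ay":-0.008,"az":0.006,"gripper":0.0},{"dx":0.018,"dy":0.014,"dz":-0.034,"ax":-0.036,"ay":-0.008,"az":0.006,"gripper":0.0},{"dx":0.008,"dy":0.007,"dz":-0.017,"ax":-0.018,"ay":-0.004,"az":0.003,"gripper":0.0},{"dx":0.009,"dy":0.007,"dz":-0.017,"ax":-0.018,"ay":-0.004,"az":0.003,"gripper":0.0},{"dx":0.008,"dy":0.009,"dz":-0.016,"ax":-0.018,"ay":-0.004,"az":0.003,"gripper":0.0},{"dx":0.009,"dy":0.008,"dz":-0.017,"ax":-0.018,"ay":-0.004,"az":0.003,"gripper":0.0},{"dx":0.008,"dy":0.009,"dz":-0.016,"ax":-0.018,"ay":-0.004,"az":0.003,"gripper":0.0},{"dx":0.009,"dy":0.009,"dz":-0.016,"ax":-0.018,"ay":-0.004,"az":0.003,"gripper":0.0},{"dx":0.008,"dy":0.01,"dz":-0.016,"ax":-0.018,"ay":-0.004,"az":0.003,"gripper":0.0},{"dx":0.008,"dy":0.01,"dz":-0.015,"ax":-0.018,"ay":-0.004,"az":0.003,"gripper":0.0},{"dx":0.009,"dy":0.011,"dz":-0.015,"ax":-0.018,"ay":-0.004,"az":0.003,"gripper":0.0},{"dx":0.008,"dy":0.011,"dz":-0.015,"ax":-0.018,"ay":-0.004,"az":0.003,"gripper":0.0},{"dx":0.0,"dy":0.0,"dz":0.0,"ax":0.0,"ay":0.0,"az":0.0,"gripper":0.0}]}}

```text
clock: 12.6
eef_pos: [511.3, -188.6, 359.2]
tool_rot: [2.44, 0.686, 1.194]
force: [0.1, 0.3, -1.0]
width: 11.2
gripper_force: 59.5
```

```bash
python3 log.py; python3 - <<'E'
from chk import *
B=mk([510,-190,360],[-40,-40,-10]); print('left to B',err(fk(q0),B),'model err',fk(q0)[:3,3]-pose()[:3,3])
q,m=fine(q0,pre,18); print(q,m); q,m=fine(q,hov,16); print(q,m.max())
plan(pose(),pre,18)
E
```

```text
[-0.981  0.565  1.219  2.281  1.311  0.232 -1.338] [ 511.3 -188.6  359.2] [2.44  0.686 1.194] 12.6 0.059Traceback (most recent call last):
  File "<stdin>", line 2, in <module>
  File "kin.py", line 17, in err
    T=fk(q); return np.r_[(T[:3,3]-B[:3,3])/1000,R.from_matrix(B[:3,:3].T@T[:3,:3]).as_rotvec()*.5]
  File "kin.py", line 14, in fk
    m=rots(q); p=np.array([0,0,337.2])+m[1][:,2]*555.1-23*m[2][:,1]+m[3][:,2]*383.2+m[5][:,2]*327.4-6.8*m[5][:,0]
                                                                                    ~^^^
IndexError: list index out of range
```

```bash
python3 - <<'E'
from chk import *
print('model err',fk(q0)[:3,3]-pose()[:3,3])
q,m=fine(q0,pre,18); print(q,m); q,m=fine(q,hov,16); print(q,m.max())
plan(pose(),pre,18)
E
```

```text
model err [-8.493  3.573 -3.031]
[ 1.267  0.386 -0.864  2.191  0.561  0.309 -0.198] [0.047 0.049 0.058 0.071 0.087 0.107 0.133 0.163 0.193 0.214 0.22  0.208
 0.179 0.142 0.124 0.103 0.092 0.079]
[ 1.022  0.73  -0.687  2.151  1.747  0.287 -1.321] 0.14532375481575888
[-0.004, -0.019, 0.016, 0.007, 0.024, 0.008]
[-0.005, -0.019, 0.016, 0.007, 0.024, 0.008]
[-0.005, -0.019, 0.017, 0.007, 0.024, 0.008]
[-0.007, -0.019, 0.016, 0.007, 0.024, 0.008]
[-0.007, -0.018, 0.016, 0.007, 0.024, 0.008]
[-0.008, -0.018, 0.016, 0.007, 0.024, 0.008]
[-0.009, -0.018, 0.016, 0.007, 0.024, 0.008]
[-0.01, -0.018, 0.016, 0.007, 0.024, 0.008]
[-0.01, -0.017, 0.016, 0.007, 0.024, 0.008]
[-0.011, -0.017, 0.015, 0.007, 0.024, 0.008]
[-0.013, -0.017, 0.015, 0.007, 0.024, 0.008]
[-0.012, -0.016, 0.015, 0.007, 0.024, 0.008]
[-0.014, -0.016, 0.015, 0.007, 0.024, 0.008]
[-0.014, -0.015, 0.014, 0.007, 0.024, 0.008]
[-0.016, -0.016, 0.013, 0.007, 0.024, 0.008]
[-0.015, -0.015, 0.014, 0.007, 0.024, 0.008]
[-0.017, -0.014, 0.013, 0.007, 0.024, 0.008]
[-0.017, -0.014, 0.012, 0.007, 0.024, 0.008]
max row mm 7.65881957263718 deg 2.332080130191219
```

{"fn": "step_arm", "kwargs": {"plan": [{"dx":-0.004,"dy":-0.019,"dz":0.016,"ax":0.007,"ay":0.024,"az":0.008,"gripper":0.0},{"dx":-0.005,"dy":-0.019,"dz":0.016,"ax":0.007,"ay":0.024,"az":0.008,"gripper":0.0},{"dx":-0.005,"dy":-0.019,"dz":0.016,"ax":0.007,"ay":0.024,"az":0.008,"gripper":0.0},{"dx":-0.007,"dy":-0.019,"dz":0.016,"ax":0.007,"ay":0.024,"az":0.008,"gripper":0.0},{"dx":-0.007,"dy":-0.018,"dz":0.016,"ax":0.007,"ay":0.024,"az":0.008,"gripper":0.0},{"dx":-0.008,"dy":-0.018,"dz":0.016,"ax":0.007,"ay":0.024,"az":0.008,"gripper":0.0},{"dx":-0.009,"dy":-0.018,"dz":0.016,"ax":0.007,"ay":0.024,"az":0.008,"gripper":0.0},{"dx":-0.01,"dy":-0.018,"dz":0.016,"ax":0.007,"ay":0.024,"az":0.008,"gripper":0.0},{"dx":-0.01,"dy":-0.017,"dz":0.016,"ax":0.007,"ay":0.024,"az":0.008,"gripper":0.0},{"dx":-0.011,"dy":-0.017,"dz":0.015,"ax":0.007,"ay":0.024,"az":0.008,"gripper":0.0},{"dx":-0.013,"dy":-0.017,"dz":0.015,"ax":0.007,"ay":0.024,"az":0.008,"gripper":0.0},{"dx":-0.012,"dy":-0.016,"dz":0.015,"ax":0.007,"ay":0.024,"az":0.008,"gripper":0.0},{"dx":-0.014,"dy":-0.016,"dz":0.015,"ax":0.007,"ay":0.024,"az":0.008,"gripper":0.0},{"dx":-0.014,"dy":-0.015,"dz":0.014,"ax":0.007,"ay":0.024,"az":0.008,"gripper":0.0},{"dx":-0.016,"dy":-0.016,"dz":0.013,"ax":0.007,"ay":0.024,"az":0.008,"gripper":0.0},{"dx":-0.015,"dy":-0.015,"dz":0.014,"ax":0.007,"ay":0.024,"az":0.008,"gripper":0.0},{"dx":-0.017,"dy":-0.014,"dz":0.013,"ax":0.007,"ay":0.024,"az":0.008,"gripper":0.0},{"dx":-0.017,"dy":-0.014,"dz":0.012,"ax":0.007,"ay":0.024,"az":0.008,"gripper":0.0},{"dx":0.0,"dy":0.0,"dz":0.0,"ax":0.0,"ay":0.0,"az":0.0,"gripper":0.0},{"dx":0.0,"dy":0.0,"dz":0.0,"ax":0.0,"ay":0.0,"az":0.0,"gripper":0.0}]}}

```text
clock: 15.1
eef_pos: [452.2, -274.2, 269.1]
tool_rot: [2.709, -0.007, 1.373]
force: [0.5, -0.0, -1.8]
width: 10.9
gripper_force: 59.4
```

```bash
python3 log.py; python3 - <<'E'
from chk import *
from h import where
print(where())
A=fk(q0); D=pose(); D2=np.linalg.inv(D)
def cor(B): C=B.copy(); C[:3,3]+=A[:3,3]-D[:3,3]; return C
q,m=fine(q0,cor(hov),16); print(q,m)
plan(D,hov,16)
E
```

```text
[ 1.2    0.393 -0.803  2.162  0.505  0.313 -0.155] [ 452.2 -274.2  269.1] [ 2.709 -0.007  1.373] 15.1 0.02
(array([  0.012,   0.041, 200.578]), array([0.235, 0.355, 0.218]))
[ 0.982  0.733 -0.651  2.122  1.71   0.271 -1.296] [0.042 0.043 0.043 0.155 0.125 0.108 0.097 0.089 0.083 0.078 0.061 0.075
 0.072 0.069 0.062 0.053]
[-0.0, 0.0, 0.033, -0.0, -0.0, -0.0]
[-0.0, 0.0, 0.034, -0.0, -0.0, -0.0]
[-0.001, 0.0, 0.033, -0.0, -0.0, -0.0]
[0.0, 0.0, 0.034, -0.0, -0.0, -0.0]
[0.0, 0.001, 0.033, -0.0, -0.0, -0.0]
[-0.0, -0.0, 0.034, -0.0, -0.0, -0.0]
[-0.0, -0.0, 0.033, -0.0, -0.0, -0.0]
[-0.0, -0.0, 0.034, -0.0, -0.0, -0.0]
[-0.001, -0.0, 0.033, -0.0, -0.0, -0.0]
[0.0, 0.0, 0.034, -0.0, -0.0, -0.0]
[0.0, 0.0, 0.033, -0.0, -0.0, -0.0]
[-0.0, 0.0, 0.033, -0.0, -0.0, -0.0]
[-0.0, 0.0, 0.034, -0.0, -0.0, -0.0]
[-0.0, 0.0, 0.033, -0.0, -0.0, -0.0]
[-0.001, 0.001, 0.034, -0.0, -0.0, -0.0]
[0.0, -0.0, 0.033, -0.0, -0.0, -0.0]
max row mm 10.035959754063798 deg 0.029913779362186407
```

{"fn": "step_arm", "kwargs": {"plan": [{"dx":0.0,"dy":0.0,"dz":0.033,"ax":0.0,"ay":0.0,"az":0.0,"gripper":0.0},{"dx":0.0,"dy":0.0,"dz":0.033,"ax":0.0,"ay":0.0,"az":0.0,"gripper":0.0},{"dx":0.0,"dy":0.0,"dz":0.033,"ax":0.0,"ay":0.0,"az":0.0,"gripper":0.0},{"dx":0.0,"dy":0.0,"dz":0.033,"ax":0.0,"ay":0.0,"az":0.0,"gripper":0.0},{"dx":0.0,"dy":0.0,"dz":0.033,"ax":0.0,"ay":0.0,"az":0.0,"gripper":0.0},{"dx":0.0,"dy":0.0,"dz":0.033,"ax":0.0,"ay":0.0,"az":0.0,"gripper":0.0},{"dx":0.0,"dy":0.0,"dz":0.033,"ax":0.0,"ay":0.0,"az":0.0,"gripper":0.0},{"dx":0.0,"dy":0.0,"dz":0.033,"ax":0.0,"ay":0.0,"az":0.0,"gripper":0.0},{"dx":0.0,"dy":0.0,"dz":0.033,"ax":0.0,"ay":0.0,"az":0.0,"gripper":0.0},{"dx":0.0,"dy":0.0,"dz":0.033,"ax":0.0,"ay":0.0,"az":0.0,"gripper":0.0},{"dx":0.0,"dy":0.0,"dz":0.033,"ax":0.0,"ay":0.0,"az":0.0,"gripper":0.0},{"dx":0.0,"dy":0.0,"dz":0.033,"ax":0.0,"ay":0.0,"az":0.0,"gripper":0.0},{"dx":0.0,"dy":0.0,"dz":0.033,"ax":0.0,"ay":0.0,"az":0.0,"gripper":0.0},{"dx":0.0,"dy":0.0,"dz":0.033,"ax":0.0,"ay":0.0,"az":0.0,"gripper":0.0},{"dx":0.0,"dy":0.0,"dz":0.033,"ax":0.0,"ay":0.0,"az":0.0,"gripper":0.0},{"dx":0.0,"dy":0.0,"dz":0.033,"ax":0.0,"ay":0.0,"az":0.0,"gripper":0.0},{"dx":0.0,"dy":0.0,"dz":0.0,"ax":0.0,"ay":0.0,"az":0.0,"gripper":0.0},{"dx":0.0,"dy":0.0,"dz":0.0,"ax":0.0,"ay":0.0,"az":0.0,"gripper":0.0}]}}

```text
clock: 17.35
eef_pos: [517.8, -285.2, 125.2]
tool_rot: [2.71, -0.008, 1.375]
force: [-0.1, -0.2, -1.9]
width: 11.0
gripper_force: 59.4
```

```bash
python3 log.py; python3 - <<'E'
from h import *
np.set_printoptions(precision=2,suppress=True)
w,a=where(); print(w,a,ctrl.read_state()['force'])
for n in ('scene','wrist'):
    im=grab(n); C=cloud(im); q=(C-O)@Fm
    if n=='wrist': save(im,'w4.png',1.5); np.savez('w4.npz',**im)
    m=(abs(q[:,:,2]-w[2]-6)<5)&(abs(q[:,:,0])<85)&(abs(q[:,:,1])<70); p=q[m]; print(n,len(p))
    if len(p): print(p.min(0),p.max(0),np.median(p[:,2]))
    m=(abs(q[:,:,2])<3)&(abs(q[:,:,0])<100)&(abs(q[:,:,1])<100); p=q[m]; print('face',p.min(0),p.max(0),np.median(p[:,2]))
E
```

```text
[ 0.994  0.736 -0.684  2.147  1.743  0.292 -1.342] [ 517.8 -285.2  125.2] [ 2.71  -0.008  1.375] 17.35 0.009
[-0.49  2.16 42.09] [0.25 0.44 0.14] [-0.08 -0.19 -1.93]
scene 1031
[-41.91 -58.55  43.11] [69.82 62.81 53.03] 47.63935647933621
face [-65.26 -90.99  -2.99] [83.11 88.86  2.99] -0.48368536891338415
wrist 15131
[-40.79 -58.34  43.1 ] [69.4  62.1  53.05] 48.27958856041711
face [-63.48 -56.96  -2.99] [82.83 90.85  2.97] -0.1024717581655212
```

View pics/w4.png

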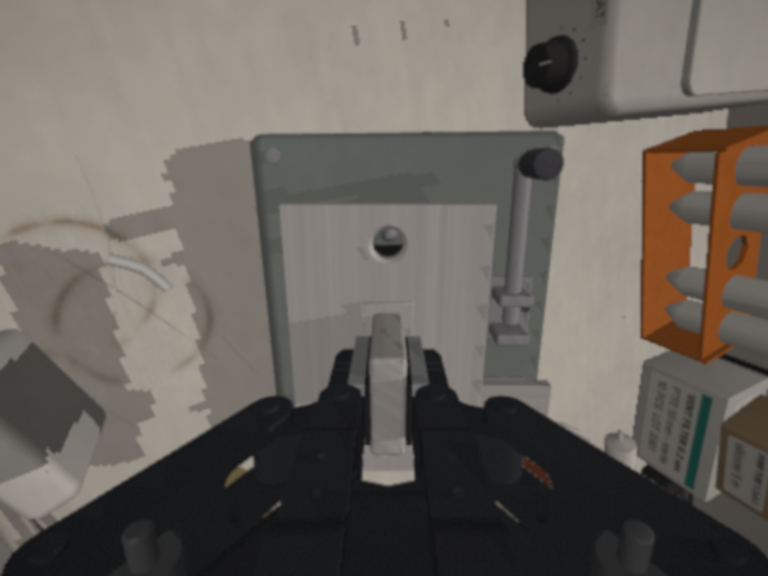

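The cover hovers over the face. Its left hole is at (388,242), with the left dowel visible through it at (390,233). The knob is at (541,164) and the guides at (512,318), with the tongue to their right. I'll measure the hole against the dowel.

```bash
python3 - <<'E'
from h import *
np.set_printoptions(precision=2,suppress=True)
im=dict(np.load('w4.npz')); g=cv2.cvtColor(im['color'],cv2.COLOR_RGB2GRAY)
print(g[148:175:1,244:274])
def onh(uv,h): return (plane(im,uv,n_,O@n_+h)-O)@Fm
C=cloud(im); q=(C-O)@Fm; D=q[148:175,244:274].reshape(-1,3); k=(D[:,2]>5)&(D[:,2]<22); print(k.sum(),D[k][::4])
for uv in ((259,156),(260,155),(258.5,161.5)): print(uv,onh(uv,18)[0],onh(uv,48)[0],onh(uv,42)[0])
K=q[(q[:,:,2]>24)&(q[:,:,2]<48)&(abs(q[:,:,0]-60)<15)&(abs(q[:,:,1]-75)<25)]; print('knob',K.mean(0),K.min(0),K.max(0))
G=q[(q[:,:,2]>17)&(q[:,:,2]<24)&(abs(q[:,:,0]-60)<15)&(abs(q[:,:,1]-3)<25)]; print('guide top',G.mean(0),G.min(0),G.max(0))
E
```

```text
[[128 127 128 127 126 127 128 128 128 128 128 128 128 128 128 128 130 131
  131 131 131 130 129 128 128 128 128 129 128 128]
 [128 128 128 127 127 127 128 129 128 128 128 127 125 124 122 123 126 129
  131 131 130 129 129 128 128 128 129 129 128 128]
 [127 128 128 127 126 127 128 128 127 124 122 119 114 108 103 103 110 115
  120 122 127 127 129 128 128 128 129 128 129 129]
 [128 127 127 127 126 127 128 126 121 115 107 100  95  91  88  88  90  93
   95 102 112 120 125 127 128 128 128 129 128 128]
 [128 128 128 127 127 127 125 119 112 105  96  88  85  83  85  89  92  95
   93  90  92  99 112 122 127 128 129 128 128 128]
 [128 128 128 127 126 125 121 115 107  96  83  76  77  81  89 100 108 112
  108 100  93  89  95 108 120 127 128 129 129 129]
 [128 127 127 128 125 122 118 109  96  82  72  69  74  81  92 104 114 120
  119 113 103  91  89  95 110 124 128 129 129 128]
 [127 127 127 128 126 121 112  97  85  75  66  67  73  83  97 106 113 120
  119 115 106  92  87  90  98 114 127 129 129 128]
 [128 127 127 129 127 119 103  87  80  75  65  64  71  87 100 104 108 113
  113 108  99  88  86  88 
[... 2330 characters left out ...]
5.72 12.02]
 [-0.61 46.71 17.79]
 [ 2.13 46.36 15.78]
 [-2.69 45.54 15.05]
 [ 0.07 46.26 19.12]
 [ 2.85 45.26 13.5 ]
 [-1.97 45.33 17.73]
 [ 0.75 45.59 19.2 ]
 [ 3.57 44.25 11.77]
 [-1.29 44.78 18.48]
 [ 1.43 44.68 17.97]
 [-2.73 43.17 13.57]
 [ 0.07 44.1  18.55]
 [ 2.86 43.02 12.81]
 [ 0.07 43.28 17.84]
 [-1.35 41.63 12.92]
 [ 1.46 41.71 13.34]]
(259, 156) [ 0.07 45.37 18.  ] [ 0.13 50.78 48.  ] [ 0.12 49.7  42.  ]
(260, 155) [ 0.75 46.06 18.  ] [ 0.69 51.34 48.  ] [ 0.7  50.29 42.  ]
(258.5, 161.5) [-0.28 41.58 18.  ] [-0.16 47.62 48.  ] [-0.19 46.41 42.  ]
knob [57.77 75.88 38.81] [53.4  69.86 24.05] [65.3  81.68 43.88]
guide top [59.85  3.94 19.37] [52.16 -9.62 17.08] [67.94 23.06 20.85]
```

{"fn": "step_arm", "kwargs": {"plan": [{"dx":-0.008,"dy":0.0,"dz":0.0,"ax":0.0,"ay":0.0,"az":0.0,"gripper":0.0},{"dx":0.0,"dy":0.0,"dz":0.025,"ax":0.0,"ay":0.0,"az":0.0,"gripper":0.0},{"dx":0.0,"dy":0.0,"dz":0.025,"ax":0.0,"ay":0.0,"az":0.0,"gripper":0.0},{"dx":0.0,"dy":0.0,"dz":0.02,"ax":0.0,"ay":0.0,"az":0.0,"gripper":0.0},{"dx":0.0,"dy":0.0,"dz":0.0,"ax":0.0,"ay":0.0,"az":0.0,"gripper":0.0},{"dx":0.0,"dy":0.0,"dz":0.0,"ax":0.0,"ay":0.0,"az":0.0,"gripper":0.0}]}}

```text
clock: 18.2
eef_pos: [525.8, -289.5, 105.9]
tool_rot: [2.71, -0.008, 1.374]
force: [0.3, -0.5, -1.5]
width: 11.1
gripper_force: 59.4
```

```bash
python3 log.py; python3 -c "
from h import *
print(where(),ctrl.read_state()['force'])"
```

```text
[ 1.003  0.793 -0.709  2.132  1.817  0.333 -1.394] [ 525.8 -289.5  105.9] [ 2.71  -0.008  1.374] 18.2 0.006
(array([-0.82709161, -0.46680475, 20.89405744]), array([0.25626621, 0.43471099, 0.1902364 ])) [ 0.2850801  -0.53229656 -1.48930931]
```

{"fn": "step_arm", "kwargs": {"plan": [{"dx":0.0,"dy":0.001,"dz":0.012,"ax":0.0,"ay":0.0,"az":0.0,"gripper":0.0},{"dx":0.0,"dy":0.0,"dz":0.012,"ax":0.0,"ay":0.0,"az":0.0,"gripper":0.0},{"dx":0.0,"dy":0.0,"dz":0.012,"ax":0.0,"ay":0.0,"az":0.0,"gripper":0.0},{"dx":0.0,"dy":0.0,"dz":0.01,"ax":0.0,"ay":0.0,"az":0.0,"gripper":0.0},{"dx":0.0,"dy":0.0,"dz":0.01,"ax":0.0,"ay":0.0,"az":0.0,"gripper":0.0},{"dx":0.0,"dy":0.0,"dz":0.0,"ax":0.0,"ay":0.0,"az":0.0,"gripper":0.0},{"dx":0.0,"dy":0.0,"dz":0.0,"ax":0.0,"ay":0.0,"az":0.0,"gripper":0.0}]}}

```text
clock: 19.08
eef_pos: [533.0, -290.9, 90.9]
tool_rot: [2.71, -0.008, 1.374]
force: [-1.4, -0.4, -1.8]
width: 11.1
gripper_force: 59.4
```

```bash
python3 -c "
from h import *
print(where(),ctrl.read_state()['force'])"
```

```text
(array([-0.47914358, -0.43956449,  4.2241498 ]), array([0.24392838, 0.41870425, 0.18520641])) [-1.44741451 -0.4177325  -1.77099454]
```

{"fn": "step_arm", "kwargs": {"plan": [{"dx":0.0,"dy":0.0,"dz":0.007,"ax":0.0,"ay":0.0,"az":0.0,"gripper":0.0},{"dx":0.0,"dy":0.0,"dz":0.006,"ax":0.0,"ay":0.0,"az":0.0,"gripper":0.0},{"dx":0.0,"dy":0.0,"dz":0.004,"ax":0.0,"ay":0.0,"az":0.0,"gripper":0.0},{"dx":0.0,"dy":0.0,"dz":0.0,"ax":0.0,"ay":0.0,"az":0.0,"gripper":0.0}]}}

```text
clock: 19.58
eef_pos: [534.7, -291.2, 86.9]
tool_rot: [2.709, -0.007, 1.374]
force: [-5.6, 2.0, 7.1]
width: 11.2
gripper_force: 60.9
```

```bash
python3 -c "
from h import *
print(where(),ctrl.read_state()['force'])"
```

```text
(array([-0.5669295 , -0.44851267, -0.13967611]), array([0.22884822, 0.37764112, 0.16030119])) [-5.59024427  1.9785002   7.12106974]
```

{"fn": "step_arm", "kwargs": {"plan": [{"dx":0.0,"dy":0.0,"dz":0.0,"ax":0.0,"ay":0.0,"az":0.0,"gripper":0.35},{"dx":0.0,"dy":0.0,"dz":0.0,"ax":0.0,"ay":0.0,"az":0.0,"gripper":0.35},{"dx":0.0,"dy":0.0,"dz":0.0,"ax":0.0,"ay":0.0,"az":0.0,"gripper":0.35},{"dx":0.0,"dy":0.0,"dz":-0.03,"ax":0.0,"ay":0.0,"az":0.0,"gripper":0.35},{"dx":0.0,"dy":0.0,"dz":-0.05,"ax":0.0,"ay":0.0,"az":0.0,"gripper":0.35},{"dx":0.0,"dy":0.0,"dz":-0.06,"ax":0.0,"ay":0.0,"az":0.0,"gripper":0.35},{"dx":0.0,"dy":0.0,"dz":-0.06,"ax":0.0,"ay":0.0,"az":0.0,"gripper":0.35},{"dx":0.0,"dy":0.0,"dz":0.0,"ax":0.0,"ay":0.0,"az":0.0,"gripper":0.0},{"dx":0.0,"dy":0.0,"dz":0.0,"ax":0.0,"ay":0.0,"az":0.0,"gripper":0.0}]}}

```text
clock: 20.7
eef_pos: [510.4, -287.0, 140.7]
tool_rot: [2.709, -0.008, 1.374]
force: [0.8, 0.6, 0.2]
width: 0.2
gripper_force: 0.0
```

```bash
python3 log.py; cat > st.py <<'E'
from h import *
np.set_printoptions(precision=2,suppress=True)
print('tip',where((0,0,22)))
for n in ('scene','wrist'):
    im=grab(n); C=cloud(im); q=(C-O)@Fm
    m=(abs(q[:,:,2]-6.)<2.5)&(q[:,:,0]>-50)&(q[:,:,0]<46)&(abs(q[:,:,1])<66); p=q[m]
    print(n,len(p)); A=np.c_[p[:,:2],np.ones(len(p))]; c=np.linalg.lstsq(A,p[:,2],rcond=None)[0]; print('plate h fit (slopes rad)',c, p.min(0),p.max(0))
    m=(abs(q[:,:,2]-6.)<2.5)&(q[:,:,0]>46)&(q[:,:,0]<80)&(abs(q[:,:,1]+25)<14); 
    if m.sum(): print('tongue',q[m].min(0),q[m].max(0))
    K=q[(q[:,:,2]>30)&(q[:,:,2]<48)&(abs(q[:,:,0]-60)<12)&(abs(q[:,:,1]-55)<45)]
    if len(K): print('knob',K.mean(0),K.min(0),K.max(0))
E
python3 st.py
```

```text
[ 1.018  0.702 -0.699  2.153  1.638  0.281 -1.239] [ 510.4 -287.   140.7] [ 2.709 -0.008  1.374] 20.7 0.015
tip (array([ 0.65, -0.96, 71.39]), array([0.24, 0.4 , 0.19]))
scene 801
plate h fit (slopes rad) [-0.   -0.    5.72] [-48.95 -64.5    3.52] [45.87 63.35  8.5 ]
tongue [ 46.05 -36.96   3.53] [ 71.61 -11.94   8.47]
wrist 10543
plate h fit (slopes rad) [0.   0.   5.79] [-40.78 -61.26   3.5 ] [45.92 59.12  8.47]
tongue [ 46.09 -34.96   3.66] [ 69.33 -16.17   7.36]
knob [58.24 75.67 40.34] [53.37 69.79 30.07] [65.   81.52 44.14]
```

```bash
python3 - <<'E'
from chk import *
A=fk(q0); D=pose()
from h import Rt
T=(0,0,22)
def cor(B): C=B.copy(); C[:3,3]+=A[:3,3]-D[:3,3]; return C
q=q0
for nm,f,n in (('side',(59.5,104,71),6),('down',(59.5,104,26),4),('push',(59.5,39,26),8),('up',(59.5,41,100),5)):
    B=cor(tcp(f,T)); q,m=fine(q,B,n); print(nm,q,m.max(),np.linalg.norm(err(q,B)))
plan(D,tcp((59.5,104,71),T),6)
E
```

```text
side [ 0.802  0.688 -0.754  2.082  1.48   0.416 -1.29 ] 0.03645079335893264 2.0652445177297084e-12
down [ 0.765  0.778 -0.719  2.052  1.64   0.429 -1.421] 0.04267771801340747 5.846472611245837e-13
push [ 0.868  0.78  -0.686  2.02   1.555  0.357 -1.223] 0.029085048525931967 1.849383095979075e-13
up [ 0.962  0.648 -0.792  2.065  1.266  0.383 -0.972] 0.05899131007450986 9.863788224527007e-13
[0.058, 0.033, 0.0, -0.001, -0.001, -0.0]
[0.059, 0.032, 0.001, -0.001, -0.001, -0.0]
[0.058, 0.033, -0.0, -0.001, -0.001, -0.0]
[0.059, 0.032, -0.0, -0.001, -0.001, -0.0]
[0.058, 0.033, 0.0, -0.001, -0.001, -0.0]
[0.058, 0.033, 0.0, -0.001, -0.001, -0.0]
max row mm 20.067599013098576 deg 0.09288316181156055
```

{"fn": "step_arm", "kwargs": {"plan": [{"dx":0.058,"dy":0.033,"dz":0.0,"ax":0.0,"ay":0.0,"az":0.0,"gripper":0.0},{"dx":0.059,"dy":0.033,"dz":0.0,"ax":0.0,"ay":0.0,"az":0.0,"gripper":0.0},{"dx":0.058,"dy":0.033,"dz":0.0,"ax":0.0,"ay":0.0,"az":0.0,"gripper":0.0},{"dx":0.059,"dy":0.033,"dz":0.0,"ax":0.0,"ay":0.0,"az":0.0,"gripper":0.0},{"dx":0.058,"dy":0.032,"dz":0.0,"ax":0.0,"ay":0.0,"az":0.0,"gripper":0.0},{"dx":0.058,"dy":0.032,"dz":0.0,"ax":0.0,"ay":0.0,"az":0.0,"gripper":0.0},{"dx":0.0,"dy":0.0,"dz":0.0,"ax":0.0,"ay":0.0,"az":0.0,"gripper":0.0},{"dx":0.0,"dy":0.0,"dz":0.0,"ax":0.0,"ay":0.0,"az":0.0,"gripper":0.0},{"dx":0.0,"dy":0.0,"dz":0.05,"ax":0.0,"ay":0.0,"az":0.0,"gripper":0.0},{"dx":0.0,"dy":0.0,"dz":0.05,"ax":0.0,"ay":0.0,"az":0.0,"gripper":0.0},{"dx":0.0,"dy":0.0,"dz":0.05,"ax":0.0,"ay":0.0,"az":0.0,"gripper":0.0},{"dx":0.0,"dy":0.0,"dz":0.0,"ax":0.0,"ay":0.0,"az":0.0,"gripper":0.0},{"dx":0.0,"dy":0.0,"dz":0.0,"ax":0.0,"ay":0.0,"az":0.0,"gripper":0.0}]}}

```text
clock: 22.42
eef_pos: [601.3, -198.5, 125.4]
tool_rot: [2.71, -0.008, 1.373]
force: [-0.9, -0.5, 0.3]
width: -0.2
gripper_force: 0.0
```

```bash
python3 -c "
from h import *
print(where((0,0,22)),ctrl.read_state()['force'])"
```

```text
(array([ 59.24175251, 103.66328171,  27.26149717]), array([0.2661954 , 0.38294061, 0.22988485])) [-0.85798348 -0.4961779   0.29918087]
```

{"fn": "step_arm", "kwargs": {"plan": [{"dx":-0.02,"dy":0.0,"dz":0.0,"ax":0.0,"ay":0.0,"az":0.0,"gripper":0.0},{"dx":-0.02,"dy":0.0,"dz":0.0,"ax":0.0,"ay":0.0,"az":0.0,"gripper":0.0},{"dx":-0.02,"dy":0.0,"dz":0.0,"ax":0.0,"ay":0.0,"az":0.0,"gripper":0.0},{"dx":-0.02,"dy":0.0,"dz":0.0,"ax":0.0,"ay":0.0,"az":0.0,"gripper":0.0},{"dx":-0.02,"dy":0.0,"dz":0.0,"ax":0.0,"ay":0.0,"az":0.0,"gripper":0.0},{"dx":-0.02,"dy":0.0,"dz":0.0,"ax":0.0,"ay":0.0,"az":0.0,"gripper":0.0},{"dx":-0.02,"dy":0.0,"dz":0.0,"ax":0.0,"ay":0.0,"az":0.0,"gripper":0.0},{"dx":-0.02,"dy":0.0,"dz":0.0,"ax":0.0,"ay":0.0,"az":0.0,"gripper":0.0},{"dx":-0.02,"dy":0.0,"dz":0.0,"ax":0.0,"ay":0.0,"az":0.0,"gripper":0.0},{"dx":-0.02,"dy":0.0,"dz":0.0,"ax":0.0,"ay":0.0,"az":0.0,"gripper":0.0},{"dx":0.0,"dy":0.0,"dz":0.0,"ax":0.0,"ay":0.0,"az":0.0,"gripper":0.0},{"dx":0.0,"dy":0.0,"dz":0.0,"ax":0.0,"ay":0.0,"az":0.0,"gripper":0.0}]}}

```text
clock: 23.92
eef_pos: [589.0, -258.0, 124.2]
tool_rot: [2.711, -0.006, 1.372]
force: [0.1, 0.2, -0.2]
width: -0.1
gripper_force: 0.0
```

```bash
python3 -c "
from h import *
print(where((0,0,22)),Fm.T@ctrl.read_state()['force'])"; python3 st.py
```

```text
(array([58.30911374, 42.79814036, 26.3180168 ]), array([0.34753583, 0.27296321, 0.25190367])) [-0.0328635   0.25970604 -0.2172376 ]
tip (array([58.31, 42.8 , 26.32]), array([0.35, 0.27, 0.25]))
scene 1147
plate h fit (slopes rad) [-0.  -0.   5.7] [-46.66 -61.19   3.51] [45.77 62.23  8.46]
tongue [ 46.22 -35.     3.72] [ 68.07 -11.99   7.96]
knob [57.44 28.37 39.56] [48.02 21.02 31.16] [71.19 37.67 47.36]
wrist 8294
plate h fit (slopes rad) [0.   0.   5.79] [-41.15 -15.96   3.51] [39.71 60.08  8.48]
tongue [ 53.91 -34.61   3.85] [ 56.24 -20.57   6.68]
knob [59.53 52.96 40.22] [48.02 49.56 30.24] [71.37 55.53 47.95]
```

{"fn": "step_arm", "kwargs": {"plan": [{"dx":-0.005,"dy":0.002,"dz":0.0,"ax":0.0,"ay":0.0,"az":0.0,"gripper":0.0},{"dx":-0.004,"dy":0.0,"dz":0.0,"ax":0.0,"ay":0.0,"az":0.0,"gripper":0.0},{"dx":0.0,"dy":0.0,"dz":0.0,"ax":0.0,"ay":0.0,"az":0.0,"gripper":0.0}]}}

```text
clock: 24.4
eef_pos: [589.9, -258.7, 124.8]
tool_rot: [2.71, -0.009, 1.375]
force: [-1.0, 2.8, 0.1]
width: -0.0
gripper_force: 1.2
```

```bash
python3 -c "
from h import *
print(where((0,0,22)),Fm.T@ctrl.read_state()['force'])"
```

```text
(array([59.53103509, 42.39679902, 26.48792907]), array([0.2770995 , 0.49061725, 0.16838173])) [-1.39628264  2.58317612  0.70878722]
```

{"fn": "step_arm", "kwargs": {"plan": [{"dx":-0.006,"dy":0.0,"dz":0.0,"ax":0.0,"ay":0.0,"az":0.0,"gripper":0.0},{"dx":-0.004,"dy":0.0,"dz":0.0,"ax":0.0,"ay":0.0,"az":0.0,"gripper":0.0},{"dx":0.0,"dy":0.0,"dz":0.0,"ax":0.0,"ay":0.0,"az":0.0,"gripper":0.0},{"dx":0.0,"dy":0.0,"dz":0.0,"ax":0.0,"ay":0.0,"az":0.0,"gripper":0.0}]}}

```text
clock: 24.9
eef_pos: [589.5, -260.6, 124.9]
tool_rot: [2.71, -0.01, 1.376]
force: [-0.0, 5.2, -1.8]
width: -0.1
gripper_force: 2.5
```

```bash
python3 -c "
from h import *
print(where((0,0,22)),Fm.T@ctrl.read_state()['force'])"
```

```text
(array([59.52287717, 40.46534881, 26.49964916]), array([0.26771302, 0.59658522, 0.13489161])) [-1.73616227  5.0609764  -1.21570197]
```

{"fn": "step_arm", "kwargs": {"plan": [{"dx":-0.008,"dy":0.0,"dz":0.0,"ax":0.0,"ay":0.0,"az":0.0,"gripper":0.0},{"dx":-0.006,"dy":0.0,"dz":0.0,"ax":0.0,"ay":0.0,"az":0.0,"gripper":0.0},{"dx":0.0,"dy":0.0,"dz":0.0,"ax":0.0,"ay":0.0,"az":0.0,"gripper":0.0},{"dx":0.0,"dy":0.0,"dz":0.0,"ax":0.0,"ay":0.0,"az":0.0,"gripper":0.0}]}}

```text
clock: 25.4
eef_pos: [589.4, -260.9, 124.9]
tool_rot: [2.709, -0.015, 1.381]
force: [-0.3, 10.1, -0.7]
width: 0.3
gripper_force: 5.1
```

```bash
python3 -c "
from h import *
print(where((0,0,22)),Fm.T@ctrl.read_state()['force'])"
```

```text
(array([59.57109041, 40.36274679, 26.55072192]), array([ 0.2352291 ,  0.97663009, -0.00156792])) [-2.34988264  9.81951979  0.30910425]
```

The finger has stopped moving at y = 40.4 mm while the force rose to 10 N, so the bolt is at its hard stop. I'll back off and look.

{"fn": "step_arm", "kwargs": {"plan": [{"dx":0.02,"dy":0.0,"dz":0.0,"ax":0.0,"ay":0.0,"az":0.0,"gripper":0.0},{"dx":0.02,"dy":0.0,"dz":0.0,"ax":0.0,"ay":0.0,"az":0.0,"gripper":0.0},{"dx":0.01,"dy":0.0,"dz":0.0,"ax":0.0,"ay":0.0,"az":0.0,"gripper":0.0},{"dx":0.0,"dy":0.0,"dz":-0.05,"ax":0.0,"ay":0.0,"az":0.0,"gripper":0.0},{"dx":0.0,"dy":0.0,"dz":-0.08,"ax":0.0,"ay":0.0,"az":0.0,"gripper":0.0},{"dx":0.0,"dy":0.0,"dz":-0.08,"ax":0.0,"ay":0.0,"az":0.0,"gripper":0.0},{"dx":0.0,"dy":0.0,"dz":-0.08,"ax":0.0,"ay":0.0,"az":0.0,"gripper":0.0},{"dx":-0.05,"dy":0.0,"dz":-0.08,"ax":0.0,"ay":0.0,"az":0.0,"gripper":0.0},{"dx":-0.08,"dy":0.0,"dz":0.0,"ax":0.0,"ay":0.0,"az":0.0,"gripper":0.0},{"dx":-0.08,"dy":0.0,"dz":0.0,"ax":0.0,"ay":0.0,"az":0.0,"gripper":0.0},{"dx":0.0,"dy":0.0,"dz":0.0,"ax":0.0,"ay":0.0,"az":0.0,"gripper":0.0},{"dx":0.0,"dy":0.0,"dz":0.0,"ax":0.0,"ay":0.0,"az":0.0,"gripper":0.0}]}}

```text
clock: 26.9
eef_pos: [533.7, -304.7, 225.6]
tool_rot: [2.709, -0.008, 1.374]
force: [0.5, 0.5, -1.0]
width: -0.0
gripper_force: 0.0
```

```bash
python3 st.py; python3 -c "
from h import *
im=grab('wrist'); save(im,'w5.png',1.5)"
```

```text
tip (array([ 60.33, -13.77, 137.25]), array([0.23, 0.44, 0.17]))
scene 1158
plate h fit (slopes rad) [-0.   -0.    5.84] [-46.59 -61.69   3.5 ] [45.92 65.36  8.49]
tongue [ 46.01 -34.66   3.82] [ 68.38 -11.96   8.04]
knob [56.47 20.82 33.62] [53.25 19.15 30.29] [61.29 22.92 39.95]
wrist 7584
plate h fit (slopes rad) [-0.    0.    5.78] [-40.65 -60.88   3.54] [45.88 58.98  8.5 ]
tongue [ 46.71 -34.63   3.63] [ 68.55 -16.63   7.79]
knob [60.29 24.9  40.8 ] [54.51 18.42 30.54] [65.52 30.11 43.36]
```

View pics/w5.png

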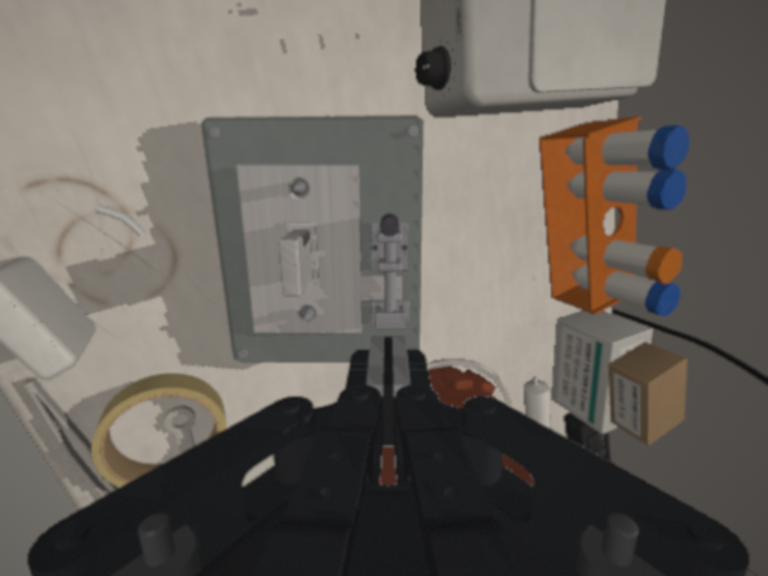

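The cover lies flat with dowels showing in both holes at (299,187) and (307,313). The knob is home against the guide at (389,225), and the bolt crosses the tongue into the keeper at (391,312). The knob measures y ≈ 24 mm, which is the home position, and the robot is clear.

```bash
python3 -c "
from cell import ctrl
print(ctrl.finish_job())"
```

```text
the job is handed in; nothing more can be done
None
```

The job is handed in: the cover is seated flat on both dowels and the bolt is pushed to its hard stop over the tongue and through the keeper. The arm never came near the bottle, timer or dish, and nothing came back to say whether the job passed.

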